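# Prop up the folding tool tray and load it

### The job

Set up the folding tool tray: lift it by its handle and lay it right back so it stays open, swing the red prop leg up until it snaps over centre and locks, then let the tray down so that it stands sloping on the leg. Then lay each tool and wooden slip lying on the bench to the left and right of the tray flat, lengthwise, in a compartment of its own: the chisel and the screwdriver in the narrow ones with their handles at the yellow-striped end, the slips in the wide ones. Leave everything else on the bench alone.

Things in the scene. Friction and masses are not known exactly. Their poses are not given: they have to be found in the camera images.
- tray (a joint): angle of the tray about its hinge: 0 folded flat on its plywood base, 1.8 laid right back against its stop (it leans past upright and stays there by its own weight; below about 1.5 it falls shut unless held), 0.32 standing on the locked leg. The tray weighs 0.5 kg (about 2 N at the handle).
- leg (a joint): angle of the red prop leg about its pivot in the base: 0 folded flat under the tray, 1.71 locked against its stop, leaning 0.14 rad past upright towards the handle side. A strut spring drives it back to 0 below about 1.0 and on to 1.71 beyond; swinging it takes up to about 7 N at its cross-bar. The tray covers it unless laid back.
- tray_hinge (a point): point on the tray's hinge axis at the middle of its length, 50 mm above the bench. Its frame turns with the tray: x along the hinge, away from the yellow-striped end; y in the tray's plane, so that the handle lies on the -y side; z out of the tray's upper face. The base is a fixed open plywood frame, 262 mm along x and 250 mm along y, 40 mm high, open down to the bench inside.
- tray_handle (a point): middle of the tray's handle, a round steel bar 12 mm thick and 120 mm long, parallel to the hinge, 283 mm from the hinge axis in the tray's plane and 34 mm clear of the tray's edge. Frame as for tray_hinge.
- leg_hinge (a point): point on the leg's pivot axis (parallel to the tray's hinge) at the middle of the leg, 28 mm above the bench. Its frame turns with the leg: y points from the pivot to the cross-bar, x along the pivot, the same way as the tray's x.
- leg_bar (a point): middle of the red leg's cross-bar, a round bar 12 mm thick, 100 mm long, parallel to the pivot and 85 mm from it, joined to it by two arms 100 mm apart (a bail, open in the middle). Folded it lies 28 mm above the bench with nothing below it; with the tray laid back it can be pinched from above. Frame as for leg_hinge.
- narrow_1 (a point): middle of the floor of a narrow compartment, 38 mm wide and 238 mm long, 32 mm from the hinge axis. The tray's floor is black with plywood rails 9 mm high between and around the compartments; from the hinge outwards: narrow, wide, narrow, wide, with 15 mm wide rails between them. Its long way is x, z is out of the tray, as for tray_hinge; the yellow stripe is on the -x end wall.
- wide_1 (a point): middle of the floor of a wide compartment, 52 mm wide and 180 mm long, 92 mm from the hinge axis. The tray's floor is black with plywood rails 9 mm high between and around the compartments; from the hinge outwards: narrow, wide, narrow, wide, with 15 mm wide rails between them. Its long way is x, z is out of the tray, as for tray_hinge; the yellow stripe is on the -x end wall.
- narrow_2 (a point): middle of the floor of a narrow compartment, 38 mm wide and 238 mm long, 152 mm from the hinge axis. The tray's floor is black with plywood rails 9 mm high between and around the compartments; from the hinge outwards: narrow, wide, narrow, wide, with 15 mm wide rails between them. Its long way is x, z is out of the tray, as for tray_hinge; the yellow stripe is on the -x end wall.
- wide_2 (a point): middle of the floor of a wide compartment, 52 mm wide and 180 mm long, 212 mm from the hinge axis. The tray's floor is black with plywood rails 9 mm high between and around the compartments; from the hinge outwards: narrow, wide, narrow, wide, with 15 mm wide rails between them. Its long way is x, z is out of the tray, as for tray_hinge; the yellow stripe is on the -x end wall.
- chisel_grip (a point): hand chisel with a cream and red grip, 202 mm long, lying flat on the bench; this point is in the middle of its grip (26 mm wide, 21 mm high), half-way up, 46 mm from the middle of its length and close to its centre of mass. y points along it towards the handle end, z up.
- chisel_tip (a point): tip of the chisel's blade, 147 mm from chisel_grip along -y. Frame as for chisel_grip.
- screwdriver_grip (a point): screwdriver with a red six-sided grip, 210 mm long, lying flat on the bench; this point is in the middle of its grip (24 mm wide, 22 mm high), half-way up, 46 mm from the middle of its length and close to its centre of mass. y points along it towards the handle end, z up.
- screwdriver_tip (a point): tip of the screwdriver's blade, 151 mm from screwdriver_grip along -y. Frame as for screwdriver_grip.
- slip_a_mid (a point): bevelled pine slip, 150 mm long (y), 44 mm wide (x), 13 mm thick (z), lying flat on the bench; this point is its centre, half-way up.
- slip_b_mid (a point): bevelled pine slip, 150 mm long (y), 44 mm wide (x), 13 mm thick (z), lying flat on the bench; this point is its centre, half-way up.
- spool: spool of wick cord, 54 mm across, 62 mm high, origin under its centre; to be left alone
- tape_roll: roll of masking tape, 98 mm across, 25 mm high, origin under its centre; to be left alone
There are look-alikes about, which are no part of the job. What is shaped like the part that bears screwdriver_grip but turquoise is not meant.

How it is judged:
On the way, in this order (a step that is already met when the one before it is completed fails the run):
1. the red leg is swung over centre and locked (value of joint leg above 1.62 rad), for 0.2 s.
2. the tray stands on the locked leg (value of joint leg above 1.62 rad and value of joint tray between 0.27 and 0.37 rad and contact force between leg and tray above 0.4 N), for 0.3 s.
At the end, for the whole second after the job is handed in: Leg locked (over 1.62) with the tray standing on it (0.27 to 0.37). Each tool present is down in a narrow compartment (12 mm of its centre line), tip away from the yellow end; each slip present flat in a wide one (9 mm across, 16 mm along, 0.12 rad flat, 0.2 rad lengthwise). All at rest (all of step 2 and velocity of joint tray below 0.05 rad/s and (((x of chisel_grip in the frame of narrow_1 between -0.075 and -0.015 m and y of chisel_grip in the frame of narrow_1 between -0.012 and 0.012 m and z of chisel_grip in the frame of narrow_1 between 0.004 and 0.018 m) and (x of chisel_tip in the frame of narrow_1 between 0.08 and 0.13 m and y of chisel_tip in the frame of narrow_1 between -0.02 and 0.02 m and z of chisel_tip in the frame of narrow_1 between -0.002 and 0.026 m)) or ((x of chisel_grip in the frame of narrow_2 between -0.075 and -0.015 m and y of chisel_grip in the frame of narrow_2 between -0.012 and 0.012 m and z of chisel_grip in the frame of narrow_2 between 0.004 and 0.018 m) and (x of chisel_tip in the frame of narrow_2 between 0.08 and 0.13 m and y of chisel_tip in the frame of narrow_2 between -0.02 and 0.02 m and z of chisel_tip in the frame of narrow_2 between -0.002 and 0.026 m))) and (((x of screwdriver_grip in the frame of narrow_1 between -0.075 and -0.015 m and y of screwdriver_grip in the frame of narrow_1 between -0.012 and 0.012 m and z of screwdriver_grip in the frame of narrow_1 between 0.004 and 0.018 m) and (x of screwdriver_tip in the frame of narrow_1 between 0.08 and 0.13 m and y of screwdriver_tip in the frame of narrow_1 between -0.02 and 0.02 m and z of screwdriver_tip in the frame of narrow_1 between -0.002 and 0.026 m)) or ((x of screwdriver_grip in the frame of narrow_2 between -0.075 and -0.015 m and y of screwdriver_grip in the frame of narrow_2 between -0.012 and 0.012 m and z of screwdriver_grip in the frame of narrow_2 between 0.004 and 0.018 m) and (x of screwdriver_tip in the frame of narrow_2 between 0.08 and 0.13 m and y of screwdriver_tip in the frame of narrow_2 between -0.02 and 0.02 m and z of screwdriver_tip in the frame of narrow_2 between -0.002 and 0.026 m))) and (((x of slip_a_mid in the frame of wide_1 between -0.016 and 0.016 m and y of slip_a_mid in the frame of wide_1 between -0.009 and 0.009 m and z of slip_a_mid in the frame of wide_1 between 0.002 and 0.011 m) and angle between the z axis of slip_a_mid and the z axis of wide_1, either way round below 0.12 rad and angle between the y axis of slip_a_mid and the x axis of wide_1, either way round below 0.2 rad) or ((x of slip_a_mid in the frame of wide_2 between -0.016 and 0.016 m and y of slip_a_mid in the frame of wide_2 between -0.009 and 0.009 m and z of slip_a_mid in the frame of wide_2 between 0.002 and 0.011 m) and angle between the z axis of slip_a_mid and the z axis of wide_2, either way round below 0.12 rad and angle between the y axis of slip_a_mid and the x axis of wide_2, either way round below 0.2 rad)) and (((x of slip_b_mid in the frame of wide_1 between -0.016 and 0.016 m and y of slip_b_mid in the frame of wide_1 between -0.009 and 0.009 m and z of slip_b_mid in the frame of wide_1 between 0.002 and 0.011 m) and angle between the z axis of slip_b_mid and the z axis of wide_1, either way round below 0.12 rad and angle between the y axis of slip_b_mid and the x axis of wide_1, either way round below 0.2 rad) or ((x of slip_b_mid in the frame of wide_2 between -0.016 and 0.016 m and y of slip_b_mid in the frame of wide_2 between -0.009 and 0.009 m and z of slip_b_mid in the frame of wide_2 between 0.002 and 0.011 m) and angle between the z axis of slip_b_mid and the z axis of wide_2, either way round below 0.12 rad and angle between the y axis of slip_b_mid and the x axis of wide_2, either way round below 0.2 rad)) and linear speed of each of chisel, screwdriver, slip_a, slip_b below 0.02 m/s); the robot touches nothing.
It fails at once if the spool is moved or knocked over (distance of spool from where it was at the start of the episode above 0.03 m or angle between spool's own z axis and vertical above 0.4 rad).
It fails at once if the roll of tape is moved or knocked over (distance of tape_roll from where it was at the start of the episode above 0.03 m or angle between tape_roll's own z axis and vertical above 0.4 rad).
Of chisel, screwdriver, slip_a, slip_b only 3 to 4 are there at a start; the rules pass over those that are not, and their reading is None.
At some moment in a run one of chisel, screwdriver, slip_a, slip_b may be knocked a few centimetres aside while the robot is not near it.
Once in a run the grip may slacken for a moment while it holds something.
It also fails if it takes over 210 s, if anything falls off the work surface, if the arm or the gripper's body presses on something with over 40 N, if the wrist force passes 120 N, or if a joint passes its speed limit or range.

### The arm

A 7-joint arm with a two-finger parallel gripper is mounted at the origin on the work surface; the furniture and walls round the work are solid. World frame = base frame: x ahead of the robot, y to its left, z up, the work surface at z = 0. Lengths are in m, angles in rad, forces in N, time in s.
With the tool pointing down it reaches from about 0.4 to 0.85 m from the base axis. Payload 6.9 kg.
Tool frame: the origin (TCP) lies on the centre line of the jaws, within the pads' length; the fingertips stand 8 mm ahead of it and the grasp point (between the pads) lies 11 mm behind it (manip.tip_extent is the distance from the TCP to the fingertips, in m); z points along the fingers, y is the line along which they close (so a half turn about z gives the same grasp; the last joint's range is limited). The gripper opens to 85 mm and grips with 20 to 120 N. Pads are 22 mm wide; open, the fingers measure 114 mm over their backs; the gripper's body (76 mm by 85 mm) begins 54 mm behind the grasp point. The pads swing forward as they close: fully open they stand 13 mm farther back than shut.
Start: joints at [1.389, 0.507, -0.238, 1.5, 0.126, 1.149, -0.155], TCP at [0.177, -0.599, 0.239] pointing down, gripper open.
Joint ranges: [-3.08, 3.08], [-0.24, 2.05], [-1.43, 1.35], [0, 2.5], [-1.52, 4.66], [0.17, 1.96], [-2.89, 2.89]. Speed limits (rad/s): [2.39, 2.39, 3.14, 3.14, 3.14, 3.14, 3.14].

### API

Orientations are given as a unit quaternion [x, y, z, w].
In Python, from rig import manip gives the robot as it stands. The module is installed in compiled form; this text tells all that it offers.
- The arm moves only by the tool carry_out, never from a script. Its argument "targets" is a list of rows, each an object with "dp": the shift along the tool's x, y, z in cm, a list of three; "delta_rot": the turn, a rotation vector about the tool's x, y, z in rad, a list of three; "gripper": the opening, from 0 (shut) to 1 (fully open). A call has exactly 10 rows; each row shifts and turns the commanded pose from where the row before left it, along the tool's axes as they then stand; what a row does not reach is not made up. A row lasts 1/12 s, in which the tool goes at most 41.7 mm and 7.16 degrees, less where a joint would pass 70% of its speed; a pose out of reach is approached as far as the arm can. A call is refused whole if a number of a shift passes 4.17 or a number of a turn 0.125, either way. A call with a gripper value outside its range is refused whole. The fingers move at their own pace and stop on an object; "force" is the grip in N (left out, the last holds). Time passes only in rows, so rows that do not move let the fingers close, or fill a call up. It gives the time, the measured TCP pose, the force, the opening and the grip force at its end, in the units of the state.
- manip.get_state(): the state, without advancing time (a new reading comes with each control period).
- manip.grab_frame(name): name is "scene" or "top"; returns a dict with "color" (420x560x3 uint8, red, green, blue), "fx", "fy", "cx", "cy" (pixels), "D" ([k1, k2, p1, p2, k3] as OpenCV has them; the pictures are not rectified), "pose" (4x4, takes a point from camera to world coordinates). Camera axes: x right, y down, z forward; pixel columns grow to the right and rows downward; lengths in m; the calibration is good to about 2 mm. A picture is of the moment at which its call begins. There is no depth.
- manip.finish_job(): hands the job in; it is judged then, once.
Trained networks look in a picture, given as the dict that the camera call returned (one of the last four; its "shot" number tells which), for a name from the list of things; names that differ only in an ending like _2 or _b are one class to them, and where a whole thing is asked for, a point or a joint stands for the part that bears it (a point fixed in the world has none). Each returns a list of dicts, best first, with "confidence" (0 to 1); they miss things now and then, are a little off and sometimes report something else, mostly with a low value. They report only what shows in the picture. A call takes as long as a camera call. They do not tell look-alikes from the thing itself.
- manip.search_frame(picture, name): "bbox" ([left, top, right, bottom] in pixels, round what is visible of it).
- manip.place_of(picture, name): "uv" ([column, row] in pixels: a listed point, or the origin of a listed thing).
The state is a dict: "t": time; "qpos": joint angles; "dq": joint speeds; "joint_efforts": joint torques, N m; "position": TCP position; "tcp_rot": TCP orientation; "force": force on the tool from outside, world axes, zero at the start; "wrist_torque": the same for the moment, N m; "opening": finger opening in m; "gripper_force": force on a finger pad.
Only numpy, scipy, OpenCV 4.12 (cv2) and the standard library are available. Lean on these libraries where they do the work, as an engineer would, in place of code of your own. Each camera call takes 0.05 s, during which the arm holds its last target. There are 200 camera calls.

## Working session

There is one attempt and no reset: what is moved stays moved. The work goes in short steps, Python scripts to look and compute and a tool call to move; the robot and the scene stay as the last step left them, time stands still between calls to the robot, and variables do not carry over. Pictures are saved under pics/ and viewed, at most 17 in all, crops included, and the job is handed in when it is done.

Besides the shell and the picture viewer there is one more tool, called after "Emit:" as name([rows], argument=value, ...), one row to a line, values as JSON. carry_out: Moves the arm, as the interface text tells. Its arguments: {"type":"object","properties":{"targets":{"type":"array"},"force":{"type":"number"}},"required":["targets"]}

```bash
mkdir -p pics; cat > h.py <<'E'
import numpy as np, cv2
from rig import manip
from scipy.spatial.transform import Rotation as R
def ray(p,uv):
    K=np.array([[p["fx"],0,p["cx"]],[0,p["fy"],p["cy"]],[0,0,1.]])
    n=cv2.undistortPoints(np.array([[uv]],float),K,np.array(p["D"],float))[0,0]
    T=np.array(p["pose"]); return T[:3,3],T[:3,:3]@np.array([n[0],n[1],1.])
def atz(p,uv,z):
    o,d=ray(p,uv); return o+d*(z-o[2])/d[2]
def proj(p,X):
    K=np.array([[p["fx"],0,p["cx"]],[0,p["fy"],p["cy"]],[0,0,1.]])
    T=np.linalg.inv(np.array(p["pose"]))
    return cv2.projectPoints(np.array(X,float).reshape(-1,3),cv2.Rodrigues(T[:3,:3])[0],T[:3,3],K,np.array(p["D"],float))[0][:,0]
def save(p,n): cv2.imwrite("pics/"+n,p["color"][:,:,::-1])
E
python3 - <<'E'
from h import *
np.set_printoptions(precision=3,suppress=True)
s=manip.get_state(); print(s["t"],s["position"],s["tcp_rot"],s["opening"],manip.tip_extent)
Z=dict(tray_hinge=.05,tray_handle=.05,narrow_1=.05,wide_1=.05,narrow_2=.05,wide_2=.05,chisel_grip=.0105,chisel_tip=.005,screwdriver_grip=.011,screwdriver_tip=.011,slip_a_mid=.0065,leg_bar=.028,spool=0,tape_roll=0)
for c in("top","scene"):
    p=manip.grab_frame(c); save(p,c+"0.png"); print(c,p["pose"][:3,3] if hasattr(p["pose"],"shape") else p["pose"])
    for n,z in Z.items():
        for d in manip.place_of(p,n)[:4]: print(n,np.round(d["uv"],1),round(d["confidence"],2),atz(p,d["uv"],z))
E
```

```text
0.0 [ 0.177 -0.599  0.238] [ 0.99   0.143 -0.    -0.001] 0.08529192724968258 0.008
top [ 0.4   -0.007  1.358]
tray_hinge [248.9 207.3] 0.85 [0.542 0.13  0.05 ]
tray_handle [338.8 196.3] 0.71 [ 0.568 -0.142  0.05 ]
narrow_1 [254.6 208.2] 0.91 [0.538 0.113 0.05 ]
narrow_1 [295.9 201.9] 0.73 [ 0.554 -0.012  0.05 ]
wide_1 [317.9 199.4] 0.74 [ 0.56  -0.079  0.05 ]
wide_1 [277.2 203. ] 0.67 [0.552 0.044 0.05 ]
narrow_2 [254.6 208.2] 0.91 [0.538 0.113 0.05 ]
narrow_2 [295.9 201.9] 0.73 [ 0.554 -0.012  0.05 ]
wide_2 [317.9 199.4] 0.74 [ 0.56  -0.079  0.05 ]
wide_2 [277.2 203. ] 0.67 [0.552 0.044 0.05 ]
chisel_grip [387.5 244.4] 0.83 [ 0.421 -0.291  0.01 ]
chisel_tip [387.8 196. ] 0.61 [ 0.571 -0.3    0.005]
chisel_tip [415.4 216.4] 0.2 [ 0.505 -0.383  0.005]
screwdriver_grip [202.8 221.3] 0.65 [0.505 0.28  0.011]
screwdriver_grip [236.1 298.8] 0.63 [0.264 0.178 0.011]
screwdriver_grip [166.8 211.6] 0.35 [0.539 0.394 0.011]
screwdriver_grip [256.5 208.1] 0.29 [0.543 0.111 0.011]
screwdriver_tip [190.6 287.1] 0.83 [0.302 0.319 0.011]
screwdriver_tip [193.9 176.3] 0.74 [0.649 0.307 0.011]
slip_
[... 632 characters left out ...]
] 0.81 [0.542 0.052 0.05 ]
wide_2 [298.8 201.3] 0.76 [ 0.563 -0.069  0.05 ]
wide_2 [386.1 203. ] 0.36 [ 0.392 -0.264  0.05 ]
chisel_grip [381.1 204.3] 0.64 [ 0.415 -0.277  0.01 ]
chisel_grip [250.4 244.8] 0.6 [0.554 0.122 0.01 ]
chisel_tip [352.8 174.5] 0.82 [ 0.56  -0.301  0.005]
screwdriver_grip [172.6 309.2] 0.62 [0.525 0.403 0.011]
screwdriver_grip [306.2 330.3] 0.59 [0.257 0.17  0.011]
screwdriver_grip [216.2 288.3] 0.53 [0.502 0.278 0.011]
screwdriver_tip [247.4 353.7] 0.96 [0.304 0.323 0.011]
screwdriver_tip [176.4 263.2] 0.79 [0.638 0.32  0.011]
spool [258.8 168.8] 0.9 [ 0.778 -0.084  0.   ]
spool [275.4 228.7] 0.63 [0.558 0.026 0.   ]
tape_roll [189.8 217.6] 0.85 [0.756 0.2   0.   ]
```

View pics/top0.png

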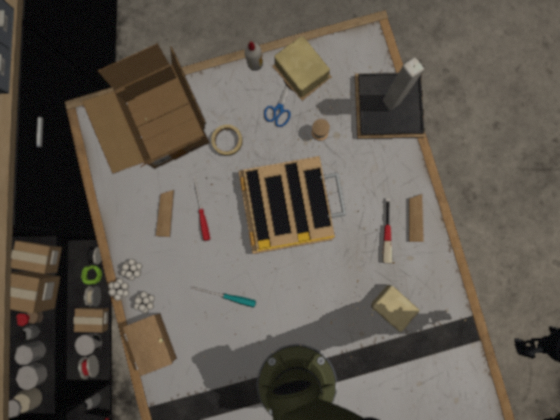

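View pics/scene0.png

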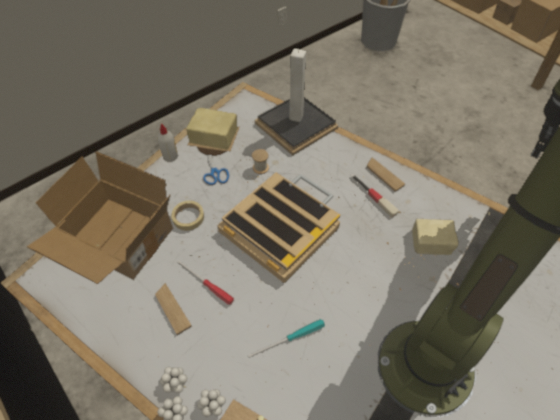

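The top view shows the tray hinge at about (249,207), the handle at (338,197) and the yellow stripe at the bottom (robot side). The chisel is at (387,240), slips are at (163,213) and (415,218), and the red screwdriver is at (203,222). The turquoise screwdriver at (236,299) is the look-alike. Next I refine the tray pose from the black compartments.

```bash
python3 - <<'E'
from h import *
np.set_printoptions(precision=4,suppress=True)
p=manip.grab_frame("top")
g=cv2.cvtColor(p["color"],cv2.COLOR_RGB2GRAY)
m=((g<45)*255).astype(np.uint8); m[:150]=0;m[260:]=0;m[:,:235]=0;m[:,345:]=0
cs,_=cv2.findContours(m,cv2.RETR_EXTERNAL,cv2.CHAIN_APPROX_NONE)
for c in cs:
    if cv2.contourArea(c)<200: continue
    q=np.array([atz(p,u,.05)[:2] for u in c[:,0].astype(float)],np.float32)
    print(cv2.minAreaRect(q))
hsv=cv2.cvtColor(p["color"],cv2.COLOR_RGB2HSV)
for x0,x1,y0,y1,n in((145,185,180,245,"slipL"),(402,430,185,250,"slipR")):
    mm=((hsv[y0:y1,x0:x1,1]>70)*255).astype(np.uint8)
    cs,_=cv2.findContours(mm,cv2.RETR_EXTERNAL,cv2.CHAIN_APPROX_NONE); c=max(cs,key=cv2.contourArea)
    q=np.array([atz(p,(u[0]+x0,u[1]+y0),.01)[:2] for u in c[:,0].astype(float)],np.float32); print(n,cv2.minAreaRect(q))
cv2.imwrite("pics/t1.png",cv2.resize(p["color"][140:270,140:450,::-1],None,fx=2.5,fy=2.5,interpolation=cv2.INTER_CUBIC))
E
```

```text
((0.5467713475227356, 0.04356525465846062), (0.17409652471542358, 0.04625312238931656), 8.837972640991211)
((0.549235999584198, 0.1052313894033432), (0.20840588212013245, 0.031676046550273895), 8.950844764709473)
((0.565443754196167, -0.07605136930942535), (0.17418016493320465, 0.045788612216711044), 9.024582862854004)
((0.5681238174438477, -0.014326993376016617), (0.20898109674453735, 0.032106783241033554), 8.741077423095703)
slipL ((0.5344107747077942, 0.4006446301937103), (0.0433998629450798, 0.1429021805524826), 83.80359649658203)
slipR ((0.5005413889884949, -0.3812789022922516), (0.04026999697089195, 0.1429617702960968), 87.243408203125)
```

View pics/t1.png

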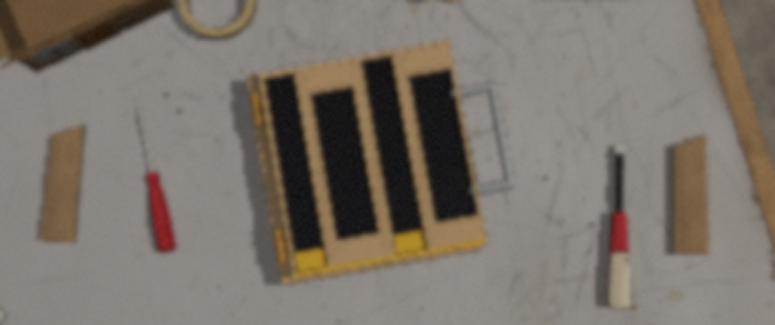

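Emit:
carry_out([
  {"dp": [0, 0, 0], "delta_rot": [0, 0, 0.066], "gripper": 0.3},
  {"dp": [0, 0, 0], "delta_rot": [0, 0, 0.066], "gripper": 0.3},
  {"dp": [2.6, -2.15, 0], "delta_rot": [0, 0, 0], "gripper": 0.3},
  {"dp": [2.6, -2.15, 0], "delta_rot": [0, 0, 0], "gripper": 0.3},
  {"dp": [2.6, -2.15, 0], "delta_rot": [0, 0, 0], "gripper": 0.3},
  {"dp": [2.6, -2.15, 0], "delta_rot": [0, 0, 0], "gripper": 0.3},
  {"dp": [2.6, -2.15, 0], "delta_rot": [0, 0, 0], "gripper": 0.3},
  {"dp": [2.6, -2.15, 0], "delta_rot": [0, 0, 0], "gripper": 0.3},
  {"dp": [2.6, -2.15, 0], "delta_rot": [0, 0, 0], "gripper": 0.3},
  {"dp": [2.6, -2.15, 0], "delta_rot": [0, 0, 0], "gripper": 0.3},
])

```text
t: 2.38
position: [0.357, -0.3958, 0.2395]
tcp_rot: [0.997, 0.078, 0.0, 0.0]
force: [0.8, 0.1, 0.4]
opening: 0.0254
gripper_force: 0.0
```

Emit:
carry_out([
  {"dp": [2.6, -2.15, 0.8], "delta_rot": [0, 0, 0], "gripper": 0.3},
  {"dp": [2.6, -2.15, 0.8], "delta_rot": [0, 0, 0], "gripper": 0.3},
  {"dp": [2.6, -2.15, 0.8], "delta_rot": [0, 0, 0], "gripper": 0.3},
  {"dp": [2.6, -2.15, 0.8], "delta_rot": [0, 0, 0], "gripper": 0.3},
  {"dp": [2.6, -2.15, 0.8], "delta_rot": [0, 0, 0], "gripper": 0.3},
  {"dp": [2.6, -2.15, 0.8], "delta_rot": [0, 0, 0], "gripper": 0.3},
  {"dp": [2.6, -2.15, 0.8], "delta_rot": [0, 0, 0], "gripper": 0.3},
  {"dp": [2.6, -2.15, 0.8], "delta_rot": [0, 0, 0], "gripper": 0.3},
  {"dp": [2.6, -2.15, 0.8], "delta_rot": [0, 0, 0], "gripper": 0.3},
  {"dp": [0, 0, 0], "delta_rot": [0, 0, 0], "gripper": 0.3},
])

```text
t: 3.22
position: [0.5613, -0.1617, 0.166]
tcp_rot: [0.997, 0.082, 0.001, -0.002]
force: [0.3, 1.3, 0.5]
opening: 0.0255
gripper_force: 0.0
```

```bash
cat >> h.py <<'E'
np.set_printoptions(precision=4,suppress=True)
H=np.array([.5327,.1338,.05]); YAW=.155
RT0=R.from_euler("z",YAW)
def tray(a): # tray rotation at angle a (handle up)
    return RT0*R.from_rotvec([-a,0,0])
def hand(a): return H+tray(a).apply([0,-.283,0])
FLIP=R.from_rotvec([np.pi,0,0])   # tool x=x, y=-y, z=-z
def go(pos,rot):
    s=manip.get_state(); c=R.from_quat(s["tcp_rot"]); p=np.array(s["position"])
    print("t",round(s["t"],2),"pos",p,"dp cm",c.inv().apply(np.array(pos)-p)*100,"rot",(c.inv()*rot).as_rotvec(),"open",round(s["opening"],4),"gf",s["gripper_force"],"F",np.array(s["force"]),"q7",round(s["qpos"][6],2))
E
python3 -c "
from h import *
print(hand(0)); go(hand(0)-[0,0,.005],RT0*FLIP)"
```

```text
[ 0.5764 -0.1458  0.05  ]
t 3.22 pos [ 0.5613 -0.1617  0.166 ] dp cm [ 1.7181 -1.2588 12.1154] rot [-0.0048 -0.0026  0.0099] open 0.0255 gf 0.0 F [0.2535 1.3121 0.4982] q7 -1.34
```

Emit:
carry_out([
  {"dp": [1.5, -1.2, 0], "delta_rot": [0, 0, 0.01], "gripper": 0.3},
  {"dp": [0, 0, 1.5], "delta_rot": [0, 0, 0], "gripper": 0.3},
  {"dp": [0, 0, 1.5], "delta_rot": [0, 0, 0], "gripper": 0.3},
  {"dp": [0, 0, 1.5], "delta_rot": [0, 0, 0], "gripper": 0.3},
  {"dp": [0, 0, 1.5], "delta_rot": [0, 0, 0], "gripper": 0.3},
  {"dp": [0, 0, 1.0], "delta_rot": [0, 0, 0], "gripper": 0.3},
  {"dp": [0, 0, 0], "delta_rot": [0, 0, 0], "gripper": 0.3},
  {"dp": [0, 0, 0], "delta_rot": [0, 0, 0], "gripper": 0.3},
  {"dp": [0, 0, 0], "delta_rot": [0, 0, 0], "gripper": 0.3},
  {"dp": [0, 0, 0], "delta_rot": [0, 0, 0], "gripper": 0.3},
])

```text
t: 4.05
position: [0.5709, -0.1556, 0.0983]
tcp_rot: [0.997, 0.073, 0.001, 0.0]
force: [-0.2, 0.5, -0.2]
opening: 0.0255
gripper_force: 0.0
```

```bash
python3 -c "
from h import *
go(hand(0)-[0,0,.005],RT0*FLIP)
p=manip.grab_frame('scene')
x,y=proj(p,[hand(0)])[0].astype(int);print(x,y)
for d in (-.06,0,.06): print(proj(p,[hand(0)+RT0.apply([d,0,0])]))
cv2.imwrite('pics/s2.png',cv2.resize(p['color'][y-70:y+50,x-80:x+80,::-1],None,fx=4,fy=4,interpolation=cv2.INTER_CUBIC))"
```

```text
t 4.05 pos [ 0.5709 -0.1556  0.0983] dp cm [ 0.6777 -0.8946  5.3319] rot [ 0.0006 -0.0016 -0.0093] open 0.0255 gf 0.0 F [-0.1637  0.5413 -0.2132] q7 -1.4
314 185
[[330.5073 195.9784]]
[[314.9235 185.855 ]]
[[299.8485 176.0755]]
```

View pics/s2.png

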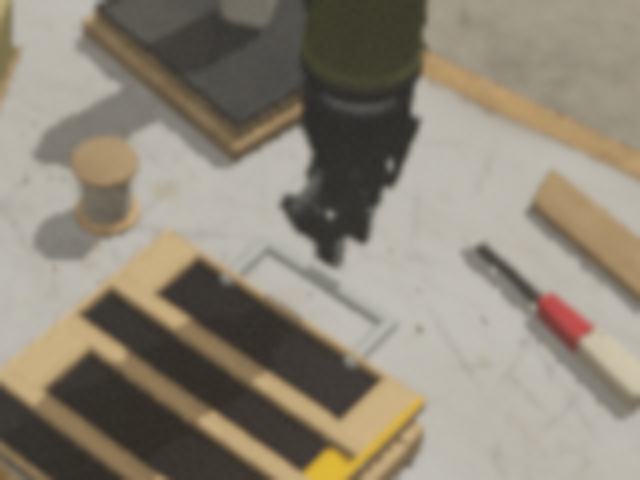

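The gripper is just above the handle bar, whose middle is at crop (327,288), about 1 px from the prediction. I go down and grip it.

Emit:
carry_out([
  {"dp": [0.7, -0.9, 0], "delta_rot": [0, 0, -0.009], "gripper": 0.3},
  {"dp": [0, 0, 0], "delta_rot": [0, 0, 0], "gripper": 0.3},
  {"dp": [0, 0, 1.4], "delta_rot": [0, 0, 0], "gripper": 0.3},
  {"dp": [0, 0, 1.3], "delta_rot": [0, 0, 0], "gripper": 0.3},
  {"dp": [0, 0, 1.3], "delta_rot": [0, 0, 0], "gripper": 0.3},
  {"dp": [0, 0, 1.3], "delta_rot": [0, 0, 0], "gripper": 0.3},
  {"dp": [0, 0, 0], "delta_rot": [0, 0, 0], "gripper": 0.3},
  {"dp": [0, 0, 0], "delta_rot": [0, 0, 0], "gripper": 0.3},
  {"dp": [0, 0, 0], "delta_rot": [0, 0, 0], "gripper": 0.0},
  {"dp": [0, 0, 0], "delta_rot": [0, 0, 0], "gripper": 0.0},
], force=30)

```text
t: 4.93
position: [0.5763, -0.1442, 0.0451]
tcp_rot: [0.997, 0.078, 0.0, -0.001]
force: [-0.6, 4.9, -1.3]
opening: 0.0112
gripper_force: 29.2
```

```bash
python3 -c "
from h import *
go(hand(0)-[0,0,.005],RT0*FLIP)
print(H)
prev=hand(0)
for a in np.arange(0,1.81,.1)[1:]:
    n=hand(a); print(round(a,1),(RT0*FLIP).inv().apply(n-prev)*100); prev=n"
```

```text
t 4.93 pos [ 0.5763 -0.1442  0.0451] dp cm [-0.0174  0.1574  0.0132] rot [-0.001  -0.001   0.0008] open 0.0112 gf 29.24008011817932 F [-0.6492  4.9358 -1.3338] q7 -1.44
[0.5327 0.1338 0.05  ]
0.1 [-0.     -0.1414 -2.8253]
0.2 [ 0.     -0.4227 -2.7971]
0.3 [-0.     -0.6999 -2.7409]
0.4 [ 0.     -0.97   -2.6573]
0.5 [ 0.     -1.2304 -2.5472]
0.6 [-0.     -1.4786 -2.4116]
0.7 [ 0.    -1.712 -2.252]
0.8 [-0.     -1.9282 -2.0698]
0.9 [ 0.     -2.1252 -1.867 ]
1.0 [-0.     -2.301  -1.6455]
1.1 [-0.     -2.4538 -1.4075]
1.2 [ 0.     -2.582  -1.1555]
1.3 [ 0.     -2.6845 -0.892 ]
1.4 [-0.     -2.7601 -0.6195]
1.5 [-0.     -2.8082 -0.3409]
1.6 [ 0.     -2.8282 -0.0588]
1.7 [-0.     -2.82    0.2238]
1.8 [ 0.     -2.7835  0.5042]
```

Emit:
carry_out([
  {"dp": [0, -0.05, -1.4], "delta_rot": [0, 0, 0], "gripper": 0},
  {"dp": [0, -0.1, -1.4], "delta_rot": [0, 0, 0], "gripper": 0},
  {"dp": [0, -0.42, -2.8], "delta_rot": [0, 0, 0], "gripper": 0},
  {"dp": [0, -0.7, -2.74], "delta_rot": [0, 0, 0], "gripper": 0},
  {"dp": [0, -0.97, -2.66], "delta_rot": [0, 0, 0], "gripper": 0},
  {"dp": [0, -1.23, -2.55], "delta_rot": [0, 0, 0], "gripper": 0},
  {"dp": [0, -1.48, -2.41], "delta_rot": [0, 0, 0], "gripper": 0},
  {"dp": [0, -1.71, -2.25], "delta_rot": [0, 0, 0], "gripper": 0},
  {"dp": [0, 0, 0], "delta_rot": [0, 0, 0], "gripper": 0},
  {"dp": [0, 0, 0], "delta_rot": [0, 0, 0], "gripper": 0},
])

```text
t: 5.77
position: [0.5648, -0.0734, 0.2269]
tcp_rot: [0.997, 0.08, -0.0, -0.003]
force: [1.7, 11.3, -13.9]
opening: 0.011
gripper_force: 29.6
```

```bash
python3 -c "
from h import *
go(hand(.7),RT0*FLIP);go(hand(1.75),RT0*FLIP)"
```

```text
t 5.77 pos [ 0.5648 -0.0734  0.2269] dp cm [ 0.021   0.67   -0.5416] rot [-0.0058 -0.0004  0.0062] open 0.011 gf 29.559346139431 F [  1.6614  11.2599 -13.9433] q7 -1.47
t 5.77 pos [ 0.5648 -0.0734  0.2269] dp cm [  0.1894 -26.0739 -10.0029] rot [-0.0058 -0.0004  0.0062] open 0.011 gf 29.559346139431 F [  1.6614  11.2599 -13.9433] q7 -1.47
```

Emit:
carry_out([
  {"dp": [0, -1.7, -2.2], "delta_rot": [0, 0, 0], "gripper": 0},
  {"dp": [0, -2.0, -1.9], "delta_rot": [0, 0, 0], "gripper": 0},
  {"dp": [0, -2.25, -1.65], "delta_rot": [0, 0, 0], "gripper": 0},
  {"dp": [0, -2.4, -1.4], "delta_rot": [0, 0, 0], "gripper": 0},
  {"dp": [0, -2.55, -1.15], "delta_rot": [0, 0, 0], "gripper": 0},
  {"dp": [0, -2.65, -0.9], "delta_rot": [0, 0, 0], "gripper": 0},
  {"dp": [0, -2.75, -0.6], "delta_rot": [0, 0, 0], "gripper": 0},
  {"dp": [0, -2.8, -0.3], "delta_rot": [0, 0, 0], "gripper": 0},
  {"dp": [0, -2.8, 0], "delta_rot": [0, 0, 0], "gripper": 0},
  {"dp": [0, -2.6, 0.2], "delta_rot": [0, 0, 0], "gripper": 0},
])

```text
t: 6.6
position: [0.527, 0.1633, 0.3259]
tcp_rot: [0.997, 0.077, -0.0, 0.0]
force: [0.6, -1.2, -3.1]
opening: 0.0104
gripper_force: 31.0
```

Emit:
carry_out([
  {"dp": [0, -1.2, 0.1], "delta_rot": [0, 0, 0], "gripper": 0},
  {"dp": [0, 0, 0], "delta_rot": [0, 0, 0], "gripper": 0},
  {"dp": [0, 0, 0], "delta_rot": [0, 0, 0], "gripper": 0},
  {"dp": [0, 0, 0], "delta_rot": [0, 0, 0], "gripper": 0},
  {"dp": [0, 0, 0], "delta_rot": [0, 0, 0], "gripper": 0},
  {"dp": [0, 0, 0], "delta_rot": [0, 0, 0], "gripper": 0},
  {"dp": [0, 0, 0], "delta_rot": [0, 0, 0], "gripper": 0},
  {"dp": [0, 0, 0], "delta_rot": [0, 0, 0], "gripper": 0},
  {"dp": [0, 0, 0], "delta_rot": [0, 0, 0], "gripper": 0},
  {"dp": [0, 0, 0], "delta_rot": [0, 0, 0], "gripper": 0},
])

```text
t: 7.43
position: [0.5256, 0.1721, 0.3252]
tcp_rot: [0.997, 0.076, -0.0, 0.0]
force: [-5.8, -0.2, 3.1]
opening: 0.0107
gripper_force: 31.7
```

```bash
python3 -c "
from h import *
go(hand(1.8),RT0*FLIP)
p=manip.grab_frame('scene');save(p,'s3.png')"
```

```text
t 7.43 pos [0.5256 0.1721 0.3252] dp cm [ 0.0995 -2.5369 -0.0448] rot [ 0.0005  0.0008 -0.0028] open 0.0107 gf 31.709754467010498 F [-5.8118 -0.1672  3.056 ] q7 -1.92
```

View pics/s3.png

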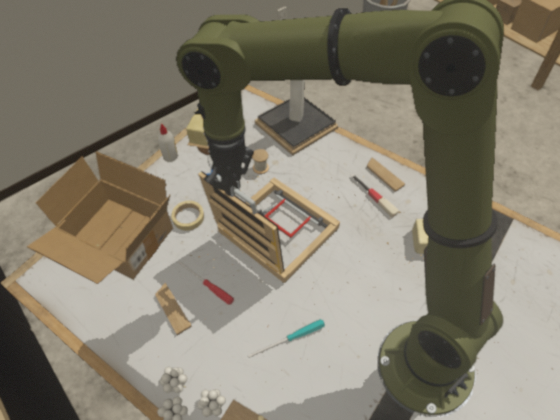

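The tray is up near 1.7 rad, the arm holds its handle at about (232,180), and the red leg shows inside the base at (288,220). I push the last bit, release and rise.

Emit:
carry_out([
  {"dp": [0, -1.0, 0.2], "delta_rot": [0, 0, 0], "gripper": 0},
  {"dp": [0, -1.2, 0.2], "delta_rot": [0, 0, 0], "gripper": 0},
  {"dp": [0, 0, 0], "delta_rot": [0, 0, 0], "gripper": 0},
  {"dp": [0, 0, 0], "delta_rot": [0, 0, 0], "gripper": 0.35},
  {"dp": [0, 0, 0], "delta_rot": [0, 0, 0], "gripper": 0.35},
  {"dp": [0, 0, 0], "delta_rot": [0, 0, 0], "gripper": 0.35},
  {"dp": [0, 0, -2], "delta_rot": [0, 0, 0], "gripper": 0.35},
  {"dp": [0, 0, -2], "delta_rot": [0, 0, 0], "gripper": 0.35},
  {"dp": [0, 0, -2], "delta_rot": [0, 0, 0], "gripper": 0.35},
  {"dp": [0, 0, -2], "delta_rot": [0, 0, 0], "gripper": 0.35},
])

```text
t: 8.32
position: [0.5233, 0.1947, 0.4015]
tcp_rot: [0.997, 0.076, 0.0, 0.0]
force: [-0.1, 0.3, 0.1]
opening: 0.0299
gripper_force: 0.0
```

Emit:
carry_out([
  {"dp": [-2, 3.5, 0], "delta_rot": [0, 0, 0], "gripper": 0.4},
  {"dp": [-2, 3.5, 0], "delta_rot": [0, 0, 0], "gripper": 0.4},
  {"dp": [-2, 3.5, 0], "delta_rot": [0, 0, 0], "gripper": 0.4},
  {"dp": [-2, 3.5, 0], "delta_rot": [0, 0, 0], "gripper": 0.4},
  {"dp": [-2, 3.5, 0], "delta_rot": [0, 0, 0], "gripper": 0.4},
  {"dp": [-2, 3.5, 0], "delta_rot": [0, 0, 0], "gripper": 0.4},
  {"dp": [-2, 3.5, 0], "delta_rot": [0, 0, 0], "gripper": 0.4},
  {"dp": [-2, 3.5, 0], "delta_rot": [0, 0, 0], "gripper": 0.4},
  {"dp": [0, 3.5, 0], "delta_rot": [0, 0, 0], "gripper": 0.4},
  {"dp": [0, 3.5, 0], "delta_rot": [0, 0, 0], "gripper": 0.4},
])

```text
t: 9.15
position: [0.4172, -0.1776, 0.4015]
tcp_rot: [0.997, 0.076, 0.001, 0.001]
force: [1.1, 0.2, 0.7]
opening: 0.0344
gripper_force: 0.0
```

```bash
python3 - <<'E'
from h import *
go(hand(1.8),RT0*FLIP)
for c in("top","scene"):
    p=manip.grab_frame(c)
    hsv=cv2.cvtColor(p["color"],cv2.COLOR_RGB2HSV)
    for n,z in(("leg_bar",.028),("leg_hinge",.028),("tray_handle",hand(1.8)[2])):
        for d in manip.place_of(p,n)[:3]:
            X=atz(p,d["uv"],z); print(c,n,np.round(d["uv"],1),round(d["confidence"],2),X,"tray xy",RT0.inv().apply(X-H))
    if c=="top":
        im=p["color"][140:270,220:360,::-1]; cv2.imwrite("pics/t4.png",cv2.resize(im,None,fx=4.5,fy=4.5,interpolation=cv2.INTER_CUBIC))
    r=((hsv[...,0]<8)|(hsv[...,0]>172))&(hsv[...,1]>150)&(hsv[...,2]>70)
    k,_,st,_=cv2.connectedComponentsWithStats(r.astype(np.uint8)); print(st[1:][st[1:,4]>25])
E
```

```text
t 9.15 pos [ 0.4172 -0.1776  0.4015] dp cm [ 16.1    -35.4814   7.546 ] rot [ 0.0022 -0.0019 -0.0031] open 0.0344 gf 0.0 F [1.0691 0.1955 0.6673] q7 -1.1
top leg_bar [205.2 223.8] 0.59 [0.4962 0.2685 0.028 ] tray xy [-0.0153  0.1387 -0.022 ]
top leg_bar [285.5 206.2] 0.51 [0.5445 0.0197 0.028 ] tray xy [-0.0059 -0.1145 -0.022 ]
top leg_hinge [168. 214.] 0.55 [0.5294 0.3848 0.028 ] tray xy [ 0.0354  0.2485 -0.022 ]
top tray_handle [207.7 205. ] 0.6 [0.5197 0.2005 0.3256] tray xy [-0.0026  0.0679  0.2756]
top tray_handle [228.4 207.1] 0.36 [0.5134 0.1505 0.3256] tray xy [-0.0165  0.0195  0.2756]
[[280 184  27  38 110]
 [200 210   9  30 121]
 [ 16 313  13  13 127]
 [ 82 361   5  14  43]]
scene leg_bar [277.4 227.3] 0.89 [0.5424 0.0305 0.028 ] tray xy [-0.0064 -0.1036 -0.022 ]
scene leg_hinge [293.6 209.1] 0.56 [ 0.5628 -0.049   0.028 ] tray xy [ 0.0015 -0.1853 -0.022 ]
scene tray_handle [220.5 197.9] 0.83 [0.5221 0.2078 0.3256] tray xy [0.001  0.0748 0.2756]
scene tray_handle [382.3 176.8] 0.3 [ 0.3348 -0.1147  0.3256] tray xy [-0.2338 -0.215   0.2756]
[[161 125   5   9  28]
 [264 201  45  36 122]
 [205 281  26  21 127]]
```

View pics/t4.png

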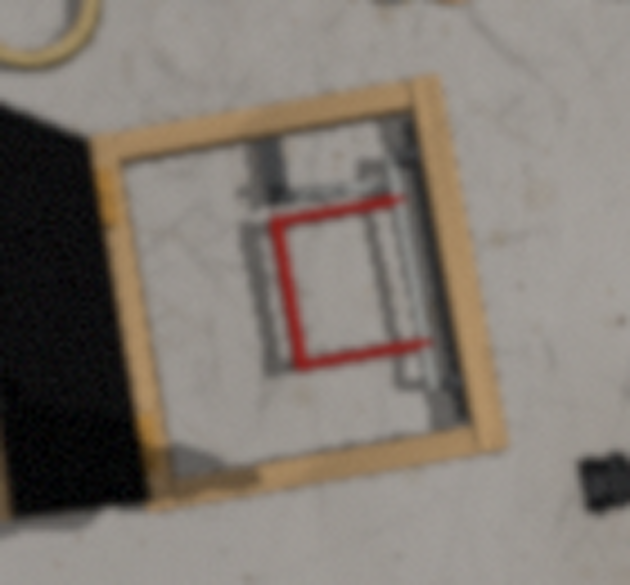

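The leg bail is folded: bar ends at crop (275,220) and (302,362), i.e. its middle at about image (284,205), with arms running to the pivot at about (312,200). The tray is laid back. I go above the bar.

```bash
python3 - <<'E'
from h import *
p=None
b=lambda a:H+RT0.apply([-.004,-.194+.085*np.cos(a),-.022+.085*np.sin(a)])
go(b(0)+[0,0,.1],RT0*FLIP)
prev=b(0)
for a in np.linspace(0,1.75,13)[1:]:
    n=b(a); print(round(a,2),(RT0*FLIP).inv().apply(n-prev)*100); prev=n
E
```

```text
t 9.55 pos [ 0.4186 -0.1735  0.4006] dp cm [ 15.6345 -17.6785  27.2665] rot [ 0.     -0.0004  0.0016] open 0.0344 gf 0.0 F [0.4057 0.3033 0.3316] q7 -1.1
0.15 [ 0.      0.0902 -1.2352]
0.29 [ 0.      0.2688 -1.209 ]
0.44 [ 0.      0.4416 -1.1571]
0.58 [-0.      0.6051 -1.0806]
0.73 [ 0.      0.7557 -0.9812]
0.88 [-0.      0.8902 -0.861 ]
1.02 [ 0.      1.0059 -0.7225]
1.17 [ 0.      1.1002 -0.5687]
1.31 [-0.      1.1712 -0.4027]
1.46 [ 0.      1.2173 -0.2283]
1.6 [ 0.      1.2375 -0.049 ]
1.75 [-0.      1.2315  0.1314]
```

Emit:
carry_out([
  {"dp": [1.95, -2.2, 3.0], "delta_rot": [0, 0, 0], "gripper": 0.42},
  {"dp": [1.95, -2.2, 3.4], "delta_rot": [0, 0, 0], "gripper": 0.42},
  {"dp": [1.95, -2.2, 3.0], "delta_rot": [0, 0, 0], "gripper": 0.42},
  {"dp": [1.95, -2.2, 3.0], "delta_rot": [0, 0, 0], "gripper": 0.42},
  {"dp": [1.95, -2.2, 3.0], "delta_rot": [0, 0, 0], "gripper": 0.42},
  {"dp": [1.95, -2.2, 3.0], "delta_rot": [0, 0, 0], "gripper": 0.42},
  {"dp": [1.95, -2.2, 3.0], "delta_rot": [0, 0, 0], "gripper": 0.42},
  {"dp": [1.95, -2.2, 2.8], "delta_rot": [0, 0, 0], "gripper": 0.42},
  {"dp": [0, 0, 2.0], "delta_rot": [0, 0, 0], "gripper": 0.42},
  {"dp": [0, 0, 1.0], "delta_rot": [0, 0, 0], "gripper": 0.42},
])

```text
t: 10.38
position: [0.5426, 0.0235, 0.1297]
tcp_rot: [0.997, 0.08, -0.002, -0.001]
force: [-0.1, -0.6, 0.4]
opening: 0.0357
gripper_force: 0.0
```

```bash
python3 - <<'E'
from h import *
go(H+RT0.apply([-.004,-.109,-.025]),RT0*FLIP)
p=manip.grab_frame("scene")
for d in manip.place_of(p,"leg_bar")[:2]: print(np.round(d["uv"],1),d["confidence"],RT0.inv().apply(atz(p,d["uv"],.028)-H))
E
```

```text
t 10.38 pos [0.5426 0.0235 0.1297] dp cm [ 0.3612 -0.1373 10.4646] rot [-0.0015  0.0033  0.0051] open 0.0357 gf 0.0 F [-0.1022 -0.6423  0.3956] q7 -1.65
[275.  225.9] 0.85 [ 0.0022 -0.1027 -0.022 ]
[382.  175.5] 0.62 [-0.1222 -0.4732 -0.022 ]
```

Emit:
carry_out([
  {"dp": [0.3, -0.2, 1.0], "delta_rot": [0, 0, 0], "gripper": 0.42},
  {"dp": [0, 0, 1.5], "delta_rot": [0, 0, 0], "gripper": 0.42},
  {"dp": [0, 0, 1.5], "delta_rot": [0, 0, 0], "gripper": 0.42},
  {"dp": [0, 0, 1.5], "delta_rot": [0, 0, 0], "gripper": 0.42},
  {"dp": [0, 0, 1.5], "delta_rot": [0, 0, 0], "gripper": 0.42},
  {"dp": [0, 0, 1.5], "delta_rot": [0, 0, 0], "gripper": 0.42},
  {"dp": [0, 0, 1.0], "delta_rot": [0, 0, 0], "gripper": 0.42},
  {"dp": [0, 0, 0.7], "delta_rot": [0, 0, 0], "gripper": 0.42},
  {"dp": [0, 0, 0], "delta_rot": [0, 0, 0], "gripper": 0.42},
  {"dp": [0, 0, 0], "delta_rot": [0, 0, 0], "gripper": 0.42},
])

```text
t: 11.32
position: [0.5466, 0.0226, 0.0308]
tcp_rot: [0.997, 0.077, 0.0, 0.0]
force: [-0.5, -0.1, 1.0]
opening: 0.0356
gripper_force: 0.0
```

Emit:
carry_out([
  {"dp": [0, 0, 0], "delta_rot": [0, 0, 0], "gripper": 0},
  {"dp": [0, 0, 0], "delta_rot": [0, 0, 0], "gripper": 0},
  {"dp": [0, 0, 0], "delta_rot": [0, 0, 0], "gripper": 0},
  {"dp": [0, 0, 0], "delta_rot": [0, 0, 0], "gripper": 0},
  {"dp": [0, 0, 0], "delta_rot": [0, 0, 0], "gripper": 0},
  {"dp": [0, 0, 0], "delta_rot": [0, 0, 0], "gripper": 0},
  {"dp": [0, 0, 0], "delta_rot": [0, 0, 0], "gripper": 0},
  {"dp": [0, 0, 0], "delta_rot": [0, 0, 0], "gripper": 0},
  {"dp": [0, 0, 0], "delta_rot": [0, 0, 0], "gripper": 0},
  {"dp": [0, 0, 0], "delta_rot": [0, 0, 0], "gripper": 0},
], force=40)

```text
t: 12.15
position: [0.5464, 0.026, 0.0314]
tcp_rot: [0.997, 0.078, 0.001, -0.002]
force: [-2.2, 7.1, 2.3]
opening: 0.0096
gripper_force: 39.5
```

```bash
python3 - <<'E'
from h import *
go(H+RT0.apply([-.004,-.109,-.025]),RT0*FLIP)
E
```

```text
t 12.15 pos [0.5464 0.026  0.0314] dp cm [-0.0892  0.039   0.6375] rot [-0.003  -0.0018  0.0022] open 0.0096 gf 39.45221543312073 F [-2.2433  7.0791  2.3493] q7 -1.7
```

Emit:
carry_out([
  {"dp": [0, 0, 0], "delta_rot": [0, 0, 0], "gripper": 0.35},
  {"dp": [0, -0.3, 0], "delta_rot": [0, 0, 0], "gripper": 0.35},
  {"dp": [0, 0, 0], "delta_rot": [0, 0, 0], "gripper": 0.35},
  {"dp": [0, 0, 0.4], "delta_rot": [0, 0, 0], "gripper": 0.35},
  {"dp": [0, 0, 0.4], "delta_rot": [0, 0, 0], "gripper": 0.35},
  {"dp": [0, 0, 0], "delta_rot": [0, 0, 0], "gripper": 0.35},
  {"dp": [0, 0, 0], "delta_rot": [0, 0, 0], "gripper": 0},
  {"dp": [0, 0, 0], "delta_rot": [0, 0, 0], "gripper": 0},
  {"dp": [0, 0, 0], "delta_rot": [0, 0, 0], "gripper": 0},
  {"dp": [0, 0, 0], "delta_rot": [0, 0, 0], "gripper": 0},
], force=40)

```text
t: 12.98
position: [0.5455, 0.026, 0.0222]
tcp_rot: [0.997, 0.077, -0.0, -0.0]
force: [-0.9, 0.6, -1.9]
opening: 0.0105
gripper_force: 38.9
```

Emit:
carry_out([
  {"dp": [0, 0.09, -1.23], "delta_rot": [0, 0, 0], "gripper": 0},
  {"dp": [0, 0.27, -1.21], "delta_rot": [0, 0, 0], "gripper": 0},
  {"dp": [0, 0.44, -1.16], "delta_rot": [0, 0, 0], "gripper": 0},
  {"dp": [0, 0.6, -1.08], "delta_rot": [0, 0, 0], "gripper": 0},
  {"dp": [0, 0.76, -0.98], "delta_rot": [0, 0, 0], "gripper": 0},
  {"dp": [0, 0.89, -0.86], "delta_rot": [0, 0, 0], "gripper": 0},
  {"dp": [0, 0, 0], "delta_rot": [0, 0, 0], "gripper": 0},
  {"dp": [0, 0, 0], "delta_rot": [0, 0, 0], "gripper": 0},
  {"dp": [0, 0, 0], "delta_rot": [0, 0, 0], "gripper": 0},
  {"dp": [0, 0, 0], "delta_rot": [0, 0, 0], "gripper": 0},
])

```text
t: 13.82
position: [0.5497, -0.0002, 0.0881]
tcp_rot: [0.997, 0.079, -0.0, -0.002]
force: [-3.6, 11.9, 5.6]
opening: 0.0099
gripper_force: 41.1
```

```bash
python3 - <<'E'
from h import *
a=.88
go(H+RT0.apply([-.004,-.194+.085*np.cos(a),-.022+.085*np.sin(a)]),RT0*FLIP)
E
```

```text
t 13.82 pos [ 0.5497 -0.0002  0.0881] dp cm [-0.0121  0.4774 -0.5403] rot [-0.0044  0.      0.0026] open 0.0099 gf 41.05380892753601 F [-3.6052 11.8598  5.6329] q7 -1.63
```

Emit:
carry_out([
  {"dp": [0, 1.0, -0.72], "delta_rot": [0, 0, 0], "gripper": 0},
  {"dp": [0, 1.1, -0.57], "delta_rot": [0, 0, 0], "gripper": 0},
  {"dp": [0, 1.2, -0.4], "delta_rot": [0, 0, 0], "gripper": 0},
  {"dp": [0, 1.25, -0.23], "delta_rot": [0, 0, 0], "gripper": 0},
  {"dp": [0, 1.25, -0.05], "delta_rot": [0, 0, 0], "gripper": 0},
  {"dp": [0, 1.2, 0.1], "delta_rot": [0, 0, 0], "gripper": 0},
  {"dp": [0, 0.4, 0], "delta_rot": [0, 0, 0], "gripper": 0},
  {"dp": [0, 0, 0], "delta_rot": [0, 0, 0], "gripper": 0},
  {"dp": [0, 0, 0], "delta_rot": [0, 0, 0], "gripper": 0},
  {"dp": [0, 0, 0], "delta_rot": [0, 0, 0], "gripper": 0},
])

```text
t: 14.65
position: [0.5606, -0.0704, 0.1081]
tcp_rot: [0.997, 0.08, -0.001, -0.004]
force: [-10.7, 17.7, 24.0]
opening: 0.01
gripper_force: 45.3
```

```bash
python3 - <<'E'
from h import *
a=1.71
go(H+RT0.apply([-.004,-.194+.085*np.cos(a),-.022+.085*np.sin(a)]),RT0*FLIP)
E
```

```text
t 14.65 pos [ 0.5606 -0.0704  0.1081] dp cm [-0.0049 -0.0304 -0.4059] rot [-0.0073  0.0005  0.0048] open 0.01 gf 45.254448652267456 F [-10.6931  17.7303  24.0156] q7 -1.49
```

Position matches the locked angle and it presses on the stop. I release, rise and look.

Emit:
carry_out([
  {"dp": [0, -0.2, -0.2], "delta_rot": [0, 0, 0], "gripper": 0},
  {"dp": [0, 0, 0], "delta_rot": [0, 0, 0], "gripper": 0.35},
  {"dp": [0, 0, 0], "delta_rot": [0, 0, 0], "gripper": 0.35},
  {"dp": [0, 0, 0], "delta_rot": [0, 0, 0], "gripper": 0.35},
  {"dp": [0, 0, -1.5], "delta_rot": [0, 0, 0], "gripper": 0.35},
  {"dp": [0, 0, -2.5], "delta_rot": [0, 0, 0], "gripper": 0.35},
  {"dp": [0, 0, -3.5], "delta_rot": [0, 0, 0], "gripper": 0.35},
  {"dp": [0, 0, -4], "delta_rot": [0, 0, 0], "gripper": 0.35},
  {"dp": [0, 0, -4], "delta_rot": [0, 0, 0], "gripper": 0.35},
  {"dp": [0, 0, -4], "delta_rot": [0, 0, 0], "gripper": 0.35},
])

```text
t: 15.48
position: [0.5612, -0.0765, 0.3052]
tcp_rot: [0.997, 0.077, 0.0, 0.0]
force: [1.8, -1.2, -0.1]
opening: 0.0297
gripper_force: 0.0
```

Emit:
carry_out([
  {"dp": [0, 0, -4], "delta_rot": [0, 0, 0], "gripper": 0.35},
  {"dp": [0, 0, -4], "delta_rot": [0, 0, 0], "gripper": 0.35},
  {"dp": [0, 0, -3], "delta_rot": [0, 0, 0], "gripper": 0.35},
  {"dp": [0, 0, 0], "delta_rot": [0, 0, 0], "gripper": 0.35},
  {"dp": [0, 0, 0], "delta_rot": [0, 0, 0], "gripper": 0.35},
  {"dp": [0, 0, 0], "delta_rot": [0, 0, 0], "gripper": 0.35},
  {"dp": [0, 0, 0], "delta_rot": [0, 0, 0], "gripper": 0.35},
  {"dp": [0, 0, 0], "delta_rot": [0, 0, 0], "gripper": 0.35},
  {"dp": [0, 0, 0], "delta_rot": [0, 0, 0], "gripper": 0.35},
  {"dp": [0, 0, 0], "delta_rot": [0, 0, 0], "gripper": 0.35},
])

```text
t: 16.32
position: [0.5614, -0.0756, 0.4125]
tcp_rot: [0.997, 0.077, -0.001, -0.0]
force: [0.3, 0.2, -0.4]
opening: 0.03
gripper_force: 0.0
```

```bash
python3 - <<'E'
from h import *
go(hand(1.8)+[0,0,.08],RT0*FLIP)
p=manip.grab_frame("scene"); save(p,"s5.png"); print(proj(p,[hand(1.8)]))
for n in("leg_bar","tray_handle"):
    for d in manip.place_of(p,n)[:2]: print(n,np.round(d["uv"],1),d["confidence"],RT0.inv().apply(atz(p,d["uv"],.112 if n=="leg_bar" else hand(1.8)[2])-H))
E
```

```text
t 16.32 pos [ 0.5614 -0.0756  0.4125] dp cm [  0.385  -27.5598   0.699 ] rot [-0.0003  0.0012 -0.0003] open 0.03 gf 0.0 F [ 0.3288  0.1815 -0.4409] q7 -1.41
[[224.1862 195.3646]]
leg_bar [300.8 189. ] 0.85 [-0.0073 -0.2039  0.062 ]
tray_handle [220.2 199.8] 0.66 [-0.0024  0.079   0.2756]
```

View pics/s5.png

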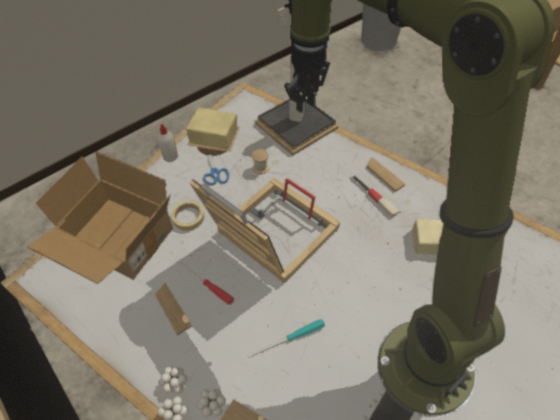

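The leg is upright and locked (bar at about (300,188)), and the tray is still laid back with its handle at (221,199). I fetch the handle.

Emit:
carry_out([
  {"dp": [0, -3.5, 0], "delta_rot": [0, 0, 0], "gripper": 0.42},
  {"dp": [0, -3.5, 0], "delta_rot": [0, 0, 0], "gripper": 0.42},
  {"dp": [0, -3.5, 0], "delta_rot": [0, 0, 0], "gripper": 0.42},
  {"dp": [0, -3.5, 0], "delta_rot": [0, 0, 0], "gripper": 0.42},
  {"dp": [0, -3.5, 0], "delta_rot": [0, 0, 0], "gripper": 0.42},
  {"dp": [0, -3.5, 0], "delta_rot": [0, 0, 0], "gripper": 0.42},
  {"dp": [0.4, -3.5, 0], "delta_rot": [0, 0, 0], "gripper": 0.42},
  {"dp": [0, -3.5, 0], "delta_rot": [0, 0, 0], "gripper": 0.42},
  {"dp": [0, 0, 1.5], "delta_rot": [0, 0, 0], "gripper": 0.42},
  {"dp": [0, 0, 1.5], "delta_rot": [0, 0, 0], "gripper": 0.42},
])

```text
t: 17.3
position: [0.5216, 0.2052, 0.3834]
tcp_rot: [0.997, 0.08, 0.001, -0.001]
force: [0.4, 0.1, -0.4]
opening: 0.0358
gripper_force: 0.0
```

Emit:
carry_out([
  {"dp": [0, 0, 1.5], "delta_rot": [0, 0, 0], "gripper": 0.42},
  {"dp": [0, 0, 1.5], "delta_rot": [0, 0, 0], "gripper": 0.42},
  {"dp": [0, 0, 1.5], "delta_rot": [0, 0, 0], "gripper": 0.42},
  {"dp": [0, 0, 1.4], "delta_rot": [0, 0, 0], "gripper": 0.42},
  {"dp": [0, 0, 0], "delta_rot": [0, 0, 0], "gripper": 0.42},
  {"dp": [0, 0, 0], "delta_rot": [0, 0, 0], "gripper": 0},
  {"dp": [0, 0, 0], "delta_rot": [0, 0, 0], "gripper": 0},
  {"dp": [0, 0, 0], "delta_rot": [0, 0, 0], "gripper": 0},
  {"dp": [0, 0, 0], "delta_rot": [0, 0, 0], "gripper": 0},
  {"dp": [0, 0, 0], "delta_rot": [0, 0, 0], "gripper": 0},
], force=40)

```text
t: 18.13
position: [0.5226, 0.2024, 0.3253]
tcp_rot: [0.997, 0.077, 0.001, -0.001]
force: [-1.0, 1.3, 3.1]
opening: 0.0104
gripper_force: 39.5
```

```bash
python3 - <<'E'
from h import *
go(hand(1.8),RT0*FLIP)
E
```

```text
t 18.13 pos [0.5226 0.2024 0.3253] dp cm [-0.0634  0.5021 -0.0308] rot [-0.0009 -0.0019  0.0001] open 0.0104 gf 39.51624512672424 F [-1.0153  1.3203  3.1372] q7 -1.96
```

Emit:
carry_out([
  {"dp": [0, 1.4, -0.3], "delta_rot": [0, 0, 0], "gripper": 0},
  {"dp": [0, 1.38, -0.2], "delta_rot": [0, 0, 0], "gripper": 0},
  {"dp": [0, 2.8, -0.22], "delta_rot": [0, 0, 0], "gripper": 0},
  {"dp": [0, 2.8, 0.06], "delta_rot": [0, 0, 0], "gripper": 0},
  {"dp": [0, 2.8, 0.34], "delta_rot": [0, 0, 0], "gripper": 0},
  {"dp": [0, 2.75, 0.62], "delta_rot": [0, 0, 0], "gripper": 0},
  {"dp": [0, 2.65, 0.89], "delta_rot": [0, 0, 0], "gripper": 0},
  {"dp": [0, 2.55, 1.16], "delta_rot": [0, 0, 0], "gripper": 0},
  {"dp": [0, 2.4, 1.4], "delta_rot": [0, 0, 0], "gripper": 0},
  {"dp": [0, 2.3, 1.65], "delta_rot": [0, 0, 0], "gripper": 0},
])

```text
t: 18.97
position: [0.56, -0.0362, 0.2712]
tcp_rot: [0.997, 0.076, 0.002, 0.001]
force: [2.2, -1.2, 0.9]
opening: 0.0101
gripper_force: 42.7
```

Emit:
carry_out([
  {"dp": [0, 2.1, 1.87], "delta_rot": [0, 0, 0], "gripper": 0},
  {"dp": [0, 1.9, 2.07], "delta_rot": [0, 0, 0], "gripper": 0},
  {"dp": [0, 1.7, 2.25], "delta_rot": [0, 0, 0], "gripper": 0},
  {"dp": [0, 1.4, 2.41], "delta_rot": [0, 0, 0], "gripper": 0},
  {"dp": [0, 0, 0], "delta_rot": [0, 0, 0], "gripper": 0},
  {"dp": [0, 0, 0], "delta_rot": [0, 0, 0], "gripper": 0},
  {"dp": [0, 0, 0], "delta_rot": [0, 0, 0], "gripper": 0},
  {"dp": [0, 0, 0], "delta_rot": [0, 0, 0], "gripper": 0},
  {"dp": [0, 0, 0], "delta_rot": [0, 0, 0], "gripper": 0},
  {"dp": [0, 0, 0], "delta_rot": [0, 0, 0], "gripper": 0},
])

```text
t: 19.8
position: [0.5712, -0.1079, 0.1852]
tcp_rot: [0.997, 0.076, 0.001, 0.003]
force: [2.5, -8.0, 3.3]
opening: 0.0103
gripper_force: 44.9
```

```bash
python3 - <<'E'
from h import *
go(hand(.5),RT0*FLIP);go(hand(.32),RT0*FLIP)
E
```

```text
t 19.8 pos [ 0.5712 -0.1079  0.1852] dp cm [-0.072   0.363  -0.0414] rot [ 0.0052 -0.0025 -0.0033] open 0.0103 gf 44.851725697517395 F [ 2.4797 -8.0443  3.3028] q7 -1.43
t 19.8 pos [ 0.5712 -0.1079  0.1852] dp cm [-0.0769  2.3662  4.6347] rot [ 0.0052 -0.0025 -0.0033] open 0.0103 gf 44.851725697517395 F [ 2.4797 -8.0443  3.3028] q7 -1.43
```

Emit:
carry_out([
  {"dp": [0, 0.7, 1.4], "delta_rot": [0, 0, 0], "gripper": 0},
  {"dp": [0, 0.6, 1.4], "delta_rot": [0, 0, 0], "gripper": 0},
  {"dp": [0, 0.4, 1.2], "delta_rot": [0, 0, 0], "gripper": 0},
  {"dp": [0, 0.1, 0.6], "delta_rot": [0, 0, 0], "gripper": 0},
  {"dp": [0, 0, 0.2], "delta_rot": [0, 0, 0], "gripper": 0},
  {"dp": [0, 0, 0], "delta_rot": [0, 0, 0], "gripper": 0},
  {"dp": [0, 0, 0], "delta_rot": [0, 0, 0], "gripper": 0},
  {"dp": [0, 0, 0], "delta_rot": [0, 0, 0], "gripper": 0},
  {"dp": [0, 0, 0], "delta_rot": [0, 0, 0], "gripper": 0},
  {"dp": [0, 0, 0], "delta_rot": [0, 0, 0], "gripper": 0},
])

```text
t: 20.63
position: [0.5744, -0.1275, 0.1408]
tcp_rot: [0.997, 0.075, 0.003, 0.004]
force: [-7.1, -11.2, 29.9]
opening: 0.0099
gripper_force: 48.6
```

```bash
python3 - <<'E'
from h import *
go(hand(.32),RT0*FLIP)
E
```

```text
t 20.63 pos [ 0.5744 -0.1275  0.1408] dp cm [-0.085   0.4032  0.1798] rot [ 0.0088 -0.005  -0.0047] open 0.0099 gf 48.61144781112671 F [ -7.0705 -11.189   29.899 ] q7 -1.41
```

Emit:
carry_out([
  {"dp": [0, 0, -0.15], "delta_rot": [0, 0, 0], "gripper": 0},
  {"dp": [0, 0, 0], "delta_rot": [0, 0, 0], "gripper": 0.28},
  {"dp": [0, 0, 0], "delta_rot": [0, 0, 0], "gripper": 0.28},
  {"dp": [0, 0, 0], "delta_rot": [0, 0, 0], "gripper": 0.28},
  {"dp": [0, 0, 0], "delta_rot": [0, 0, 0], "gripper": 0.28},
  {"dp": [0, 0, -1], "delta_rot": [0, 0, 0], "gripper": 0.28},
  {"dp": [0, 0, -2], "delta_rot": [0, 0, 0], "gripper": 0.28},
  {"dp": [0, 0, -3], "delta_rot": [0, 0, 0], "gripper": 0.28},
  {"dp": [0, 0, -4], "delta_rot": [0, 0, 0], "gripper": 0.28},
  {"dp": [0, 0, -4], "delta_rot": [0, 0, 0], "gripper": 0.28},
])

```text
t: 21.47
position: [0.572, -0.1207, 0.279]
tcp_rot: [0.997, 0.078, -0.001, -0.001]
force: [0.5, -0.7, -0.5]
opening: 0.0242
gripper_force: 0.0
```

Emit:
carry_out([
  {"dp": [-4, 3, 0], "delta_rot": [0, 0, 0], "gripper": 0.6},
  {"dp": [-4, 3, 0], "delta_rot": [0, 0, 0], "gripper": 0.6},
  {"dp": [-4, 3, 0], "delta_rot": [0, 0, 0], "gripper": 0.6},
  {"dp": [-2, 3, 0], "delta_rot": [0, 0, 0], "gripper": 0.6},
  {"dp": [0, 3.5, 0], "delta_rot": [0, 0, 0], "gripper": 0.6},
  {"dp": [0, 0, 0], "delta_rot": [0, 0, 0], "gripper": 0.6},
  {"dp": [0, 0, 0], "delta_rot": [0, 0, 0], "gripper": 0.6},
  {"dp": [0, 0, 0], "delta_rot": [0, 0, 0], "gripper": 0.6},
  {"dp": [0, 0, 0], "delta_rot": [0, 0, 0], "gripper": 0.6},
  {"dp": [0, 0, 0], "delta_rot": [0, 0, 0], "gripper": 0.6},
])

```text
t: 22.3
position: [0.4764, -0.2768, 0.2778]
tcp_rot: [0.997, 0.079, 0.0, -0.0]
force: [-0.9, -0.0, 0.2]
opening: 0.051
gripper_force: 0.0
```

```bash
cat >> h.py <<'E'
def reds(p):
    hsv=cv2.cvtColor(p["color"],cv2.COLOR_RGB2HSV)
    return ((hsv[...,0]<8)|(hsv[...,0]>172))&(hsv[...,1]>140)&(hsv[...,2]>70)
E
python3 - <<'E'
from h import *
go(hand(.32),RT0*FLIP)
p=manip.grab_frame("top"); save(p,"t6.png")
g=cv2.cvtColor(p["color"],cv2.COLOR_RGB2GRAY)
m=((g<45)*255).astype(np.uint8); m[:140]=0;m[265:]=0;m[:,:235]=0;m[:,355:]=0
cs,_=cv2.findContours(m,cv2.RETR_EXTERNAL,cv2.CHAIN_APPROX_NONE)
n=RT0.apply(np.array([0,np.sin(.32),np.cos(.32)])) 
n=tray(.32).apply([0,0,1])
for c in cs:
    if cv2.contourArea(c)<200: continue
    q=[]
    for u in c[:,0].astype(float):
        o,d=ray(p,u); X=o+d*np.dot(H-o,n)/np.dot(d,n); q.append(tray(.32).inv().apply(X-H)[:2])
    print(cv2.minAreaRect(np.array(q,np.float32)))
Z=dict(chisel_grip=.0105,chisel_tip=.005,screwdriver_grip=.011,screwdriver_tip=.004,slip_a_mid=.0065)
for c in("top","scene"):
    if c=="scene": p=manip.grab_frame(c)
    for n,z in Z.items():
        for d in manip.place_of(p,n)[:4]:
            X=atz(p,d["uv"],z)
            if abs(X[1]-.05)>.17: print(c,n,round(d["confidence"],2),np.round(d["uv"],1),X)
E
```

```text
t 22.3 pos [ 0.4764 -0.2768  0.2778] dp cm [ 11.9322 -12.7969  13.8914] rot [-0.0007 -0.0002  0.0023] open 0.051 gf 0.0 F [-0.8507 -0.0283  0.2462] q7 -1.02
((-0.0003088414669036865, -0.08779032528400421), (0.04806187003850937, 0.17692674696445465), 89.43659973144531)
((0.011595800518989563, -0.02637067437171936), (0.2107921838760376, 0.03390078619122505), 0.41832759976387024)
((-0.0007232353091239929, -0.20910859107971191), (0.04901265725493431, 0.17698262631893158), 89.82608032226562)
((0.0110398530960083, -0.1479090005159378), (0.21115151047706604, 0.034302275627851486), 0.0495782196521759)
top chisel_grip 0.68 [386.  246.2] [ 0.4151 -0.2863  0.0105]
top chisel_tip 0.95 [386.5 196.9] [ 0.5684 -0.2955  0.005 ]
top chisel_tip 0.38 [387.  245.2] [ 0.4182 -0.2906  0.005 ]
top screwdriver_grip 0.65 [201.9 224.8] [0.4945 0.2824 0.011 ]
top screwdriver_tip 0.85 [190.7 288.4] [0.2979 0.3203 0.004 ]
top screwdriver_tip 0.5 [196.6 177.1] [0.6471 0.3003 0.004 ]
top slip_a_mid 0.68 [165.5 210.9] [0.5415 0.3991 0.0065]
scene chisel_grip 0.69 [384.6 204.3] [ 0.4078 -0.2853  0.0105]
scene chisel_tip 0.74 [355.3 177. ] [ 0.5472 -0.2991  0.005 ]
scene screwdriver_grip 0.79 [217.9 289.2] [0.4967 0.2762 0.011 ]
scene screwdriver_tip 0.83 [176.8 258.2] [0.6556 0.3087 0.004 ]
scene screwdriver_tip 0.6 [245.2 353.2] [0.3106 0.3254 0.004 ]
scene slip_a_mid 0.59 [172.9 308.1] [0.5291 0.4001 0.0065]
```

View pics/t6.png

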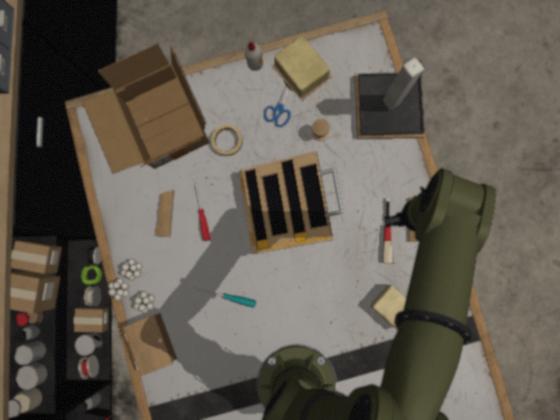

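The tray stands on the leg and the black compartments measure where they should with a +4 mm hinge shift. The chisel is at (388,200)-(388,262), the red screwdriver at (203,225), and slips are at (164,213) and partly behind the gripper at (412,235). I update the hinge and go for the chisel.

```bash
sed -i 's/^H=.*; YAW/H=np.array([.5321,.1378,.05]); YAW/' h.py; cat >> h.py <<'E'
def toolrot(yaw): return R.from_euler("z",yaw)*FLIP
E
python3 - <<'E'
from h import *
p=manip.grab_frame("top")
a=atz(p,(386.9,201),.005);b=atz(p,(388,261.5),.012); print(a,b,np.linalg.norm(a-b))
r=reds(p); 
for X in((385,393,215,250),(195,215,200,245)):
    m=np.zeros_like(r); m[X[2]:X[3],X[0]:X[1]]=r[X[2]:X[3],X[0]:X[1]]
    v,u=np.nonzero(m); q=np.array([atz(p,t,.012)[:2] for t in zip(u.astype(float),v)]); c=q.mean(0)
    w=np.linalg.svd(q-c)[2][0]; print("red",len(u),c,np.arctan(w[1]/w[0]),(q-c)@w.T.__array__() .__class__([*w]).min() if 0 else ((q-c)@w).min(),((q-c)@w).max())
go([.415,-.286,.15],toolrot(-.08))
E
```

```text
[ 0.5555 -0.2962  0.005 ] [ 0.3682 -0.2901  0.012 ] 0.18755305038656814
red 66 [ 0.4559 -0.2907] -0.03696232176773672 -0.021225676954166873 0.0188824015230497
red 157 [0.4903 0.2766] 0.1986825896517904 -0.051976178527697516 0.04235921054704975
t 22.95 pos [ 0.4758 -0.2784  0.2777] dp cm [-6.1246 -0.1887 12.7701] rot [-0.      0.      0.2347] open 0.051 gf 0.0 F [ 0.1066 -0.2548 -0.2875] q7 -1.02
```

Emit:
carry_out([
  {"dp": [0, 0, 0], "delta_rot": [0, 0, 0.107], "gripper": 0.6},
  {"dp": [0, 0, 0], "delta_rot": [0, 0, 0.107], "gripper": 0.6},
  {"dp": [-1.5, 0.35, 2.5], "delta_rot": [0, 0, 0], "gripper": 0.6},
  {"dp": [-1.5, 0.35, 2.5], "delta_rot": [0, 0, 0], "gripper": 0.6},
  {"dp": [-1.5, 0.35, 2.5], "delta_rot": [0, 0, 0], "gripper": 0.6},
  {"dp": [-1.5, 0.35, 2.5], "delta_rot": [0, 0, 0], "gripper": 0.6},
  {"dp": [0, 0, 2.5], "delta_rot": [0, 0, 0], "gripper": 0.6},
  {"dp": [0, 0, 2.5], "delta_rot": [0, 0, 0], "gripper": 0.6},
  {"dp": [0, 0, 2.5], "delta_rot": [0, 0, 0], "gripper": 0.6},
  {"dp": [0, 0, 0], "delta_rot": [0, 0, 0], "gripper": 0.6},
])

```text
t: 23.78
position: [0.4129, -0.2876, 0.0991]
tcp_rot: [1.0, -0.03, -0.003, -0.002]
force: [-0.5, -0.3, 0.1]
opening: 0.0519
gripper_force: 0.0
```

```bash
python3 - <<'E'
from h import *
go([.415,-.2885,.013],toolrot(-.06))
p=manip.grab_frame("scene"); 
for n,z in(("chisel_grip",.0105),("chisel_tip",.005)):
    for d in manip.place_of(p,n)[:2]: print(n,round(d["confidence"],2),atz(p,d["uv"],z))
x,y=np.round(proj(p,[[.44,-.29,.03]])[0]).astype(int)
cv2.imwrite('pics/s7.png',cv2.resize(p['color'][y-60:y+60,x-80:x+80,::-1],None,fx=4,fy=4,interpolation=cv2.INTER_CUBIC))
E
```

```text
t 23.78 pos [ 0.4129 -0.2876  0.0991] dp cm [0.2611 0.105  8.6059] rot [-0.0034  0.0057  0.0007] open 0.0519 gf 0.0 F [-0.4585 -0.2914  0.1225] q7 -1.19
chisel_grip 0.88 [ 0.4082 -0.269   0.0105]
chisel_tip 0.9 [ 0.5619 -0.2909  0.005 ]
```

View pics/s7.png

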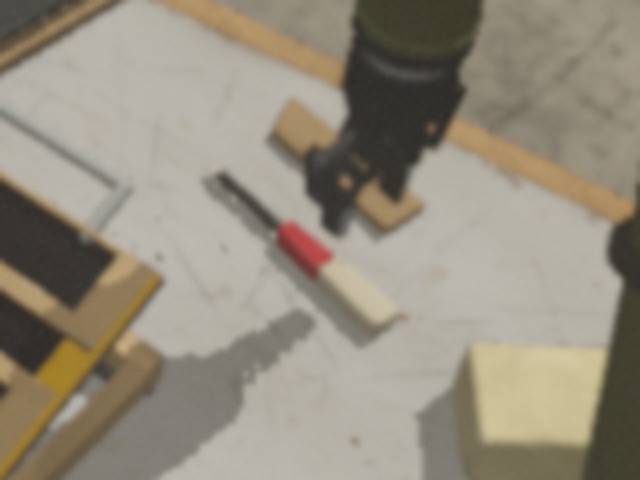

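The gripper hangs over the chisel's cream grip (crop about (355,290)) with nothing in the way. I go down and grip.

Emit:
carry_out([
  {"dp": [0.2, -0.25, 1.5], "delta_rot": [0, 0, 0], "gripper": 0.6},
  {"dp": [0, 0, 1.5], "delta_rot": [0, 0, 0], "gripper": 0.6},
  {"dp": [0, 0, 1.5], "delta_rot": [0, 0, 0], "gripper": 0.6},
  {"dp": [0, 0, 1.5], "delta_rot": [0, 0, 0], "gripper": 0.6},
  {"dp": [0, 0, 1.5], "delta_rot": [0, 0, 0], "gripper": 0.6},
  {"dp": [0, 0, 1.0], "delta_rot": [0, 0, 0], "gripper": 0.6},
  {"dp": [0, 0, 0], "delta_rot": [0, 0, 0], "gripper": 0.6},
  {"dp": [0, 0, 0], "delta_rot": [0, 0, 0], "gripper": 0},
  {"dp": [0, 0, 0], "delta_rot": [0, 0, 0], "gripper": 0},
  {"dp": [0, 0, 0], "delta_rot": [0, 0, 0], "gripper": 0},
], force=50)

```text
t: 24.77
position: [0.418, -0.2871, 0.0192]
tcp_rot: [1.0, -0.03, 0.001, 0.001]
force: [-1.3, 0.2, 3.2]
opening: 0.0217
gripper_force: 48.7
```

Emit:
carry_out([
  {"dp": [0, 0, 0], "delta_rot": [0, 0, 0], "gripper": 0},
  {"dp": [0, 0, 0], "delta_rot": [0, 0, 0], "gripper": 0},
  {"dp": [0, 0, 0], "delta_rot": [0, 0, 0], "gripper": 0},
  {"dp": [0, 0, 0], "delta_rot": [0, 0, 0], "gripper": 0},
  {"dp": [0, 0, -1], "delta_rot": [0, 0, 0], "gripper": 0},
  {"dp": [0, 0, -2], "delta_rot": [0, 0, 0], "gripper": 0},
  {"dp": [0, 0, -3], "delta_rot": [0, 0, 0], "gripper": 0},
  {"dp": [0, 0, -4], "delta_rot": [0, 0, 0], "gripper": 0},
  {"dp": [0, 0, -4], "delta_rot": [0, 0, 0], "gripper": 0},
  {"dp": [0, 0, -4], "delta_rot": [0, 0, 0], "gripper": 0},
])

```text
t: 25.6
position: [0.4167, -0.286, 0.2007]
tcp_rot: [1.0, -0.029, 0.0, -0.0]
force: [1.8, -0.4, -1.4]
opening: 0.0219
gripper_force: 49.1
```

Emit:
carry_out([
  {"dp": [0, 0, -2], "delta_rot": [0, 0, 0], "gripper": 0},
  {"dp": [0, 0, -2], "delta_rot": [0, 0, -0.1], "gripper": 0},
  {"dp": [0, 0, -2], "delta_rot": [0, 0, -0.115], "gripper": 0},
  {"dp": [0, 0, 0], "delta_rot": [0, 0, 0], "gripper": 0},
  {"dp": [0, 0, 0], "delta_rot": [0, 0, 0], "gripper": 0},
  {"dp": [0, 0, 0], "delta_rot": [0, 0, 0], "gripper": 0},
  {"dp": [0, 0, 0], "delta_rot": [0, 0, 0], "gripper": 0},
  {"dp": [0, 0, 0], "delta_rot": [0, 0, 0], "gripper": 0},
  {"dp": [0, 0, 0], "delta_rot": [0, 0, 0], "gripper": 0},
  {"dp": [0, 0, 0], "delta_rot": [0, 0, 0], "gripper": 0},
])

```text
t: 26.43
position: [0.4171, -0.2863, 0.2571]
tcp_rot: [0.997, 0.078, -0.0, -0.0]
force: [0.4, -0.1, -1.2]
opening: 0.0216
gripper_force: 49.0
```

```bash
cat >> h.py <<'E'
def comp(x,d,z): return H+tray(.32).apply([x,-d,z])  # point in tray frame at 0.32
TT=lambda: tray(.32)*FLIP
E
python3 - <<'E'
from h import *
go(comp(-.046,.152,.08),TT()); print(comp(-.046,.152,0))
p=manip.grab_frame("scene"); s=manip.get_state(); 
for n in("chisel_grip","chisel_tip"):
    for d in manip.place_of(p,n)[:2]:
        X=atz(p,d["uv"],s["position"][2]-.004); print(n,d["confidence"],X, R.from_quat(s["tcp_rot"]).inv().apply(X-s["position"]))
E
```

```text
t 26.43 pos [ 0.4171 -0.2863  0.2571] dp cm [ 13.3336 -28.1956   8.3496] rot [-0.3209  0.0008  0.0007] open 0.0216 gf 49.049062735866755 F [ 0.4213 -0.0972 -1.189 ] q7 -0.95
[ 0.5089 -0.0119  0.0978]
chisel_grip 0.73 [ 0.4088 -0.2724  0.2533] [-0.0061 -0.0151  0.004 ]
chisel_tip 0.9 [ 0.5561 -0.2528  0.2533] [ 0.1425 -0.0116  0.0039]
```

Emit:
carry_out([
  {"dp": [1.7, -3.5, 0], "delta_rot": [0, 0, 0], "gripper": 0},
  {"dp": [1.7, -3.5, 0], "delta_rot": [0, 0, 0], "gripper": 0},
  {"dp": [1.7, -3.5, 0], "delta_rot": [0, 0, 0], "gripper": 0},
  {"dp": [1.7, -3.5, 0], "delta_rot": [0, 0, 0], "gripper": 0},
  {"dp": [1.7, -3.5, 0], "delta_rot": [0, 0, 0], "gripper": 0},
  {"dp": [1.7, -3.5, 0], "delta_rot": [0, 0, 0], "gripper": 0},
  {"dp": [1.7, -3.5, 0], "delta_rot": [0, 0, 0], "gripper": 0},
  {"dp": [1.7, -3.5, 0], "delta_rot": [0, 0, 0], "gripper": 0},
  {"dp": [0, 0, 2.0], "delta_rot": [-0.11, 0, 0], "gripper": 0},
  {"dp": [0, 0, 2.0], "delta_rot": [-0.11, 0, 0], "gripper": 0},
])

```text
t: 27.42
position: [0.5106, 0.0109, 0.2186]
tcp_rot: [0.991, 0.078, 0.012, 0.11]
force: [0.2, -0.9, -1.9]
opening: 0.0216
gripper_force: 49.2
```

Emit:
carry_out([
  {"dp": [0, 0, 2.0], "delta_rot": [-0.1, 0, 0], "gripper": 0},
  {"dp": [0, 0, 0], "delta_rot": [0, 0, 0], "gripper": 0},
  {"dp": [0, 0, 0], "delta_rot": [0, 0, 0], "gripper": 0},
  {"dp": [0, 0, 0], "delta_rot": [0, 0, 0], "gripper": 0},
  {"dp": [0, 0, 0], "delta_rot": [0, 0, 0], "gripper": 0},
  {"dp": [0, 0, 0], "delta_rot": [0, 0, 0], "gripper": 0},
  {"dp": [0, 0, 0], "delta_rot": [0, 0, 0], "gripper": 0},
  {"dp": [0, 0, 0], "delta_rot": [0, 0, 0], "gripper": 0},
  {"dp": [0, 0, 0], "delta_rot": [0, 0, 0], "gripper": 0},
  {"dp": [0, 0, 0], "delta_rot": [0, 0, 0], "gripper": 0},
])

```text
t: 28.25
position: [0.5092, 0.0045, 0.1985]
tcp_rot: [0.984, 0.076, 0.013, 0.159]
force: [0.5, -0.1, -0.9]
opening: 0.0212
gripper_force: 49.3
```

```bash
python3 - <<'E'
from h import *
go(comp(-.042,.152,.025),TT())
p=manip.grab_frame("scene");x,y=np.round(proj(p,[comp(0,.13,.03)])[0]).astype(int)
cv2.imwrite('pics/s8.png',cv2.resize(p['color'][y-75:y+75,x-100:x+100,::-1],None,fx=3.5,fy=3.5,interpolation=cv2.INTER_CUBIC))
E
```

```text
t 28.25 pos [0.5092 0.0045 0.1985] dp cm [ 0.1143 -1.64    7.568 ] rot [-0.0003 -0.0004 -0.0001] open 0.0212 gf 49.276707514654845 F [ 0.5224 -0.1342 -0.8822] q7 -2.05
```

View pics/s8.png

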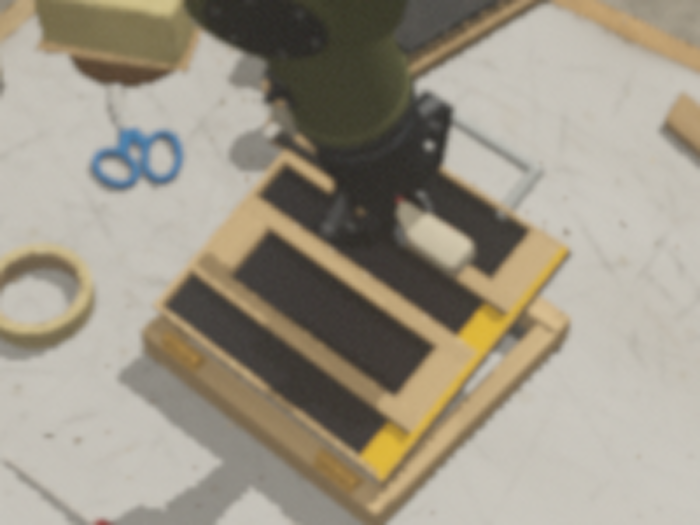

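The chisel's cream grip (crop (435,240)) hangs level over the tray with its handle end towards the yellow stripe. I shift it over narrow_2 and lower it.

Emit:
carry_out([
  {"dp": [0.1, -1.6, 0], "delta_rot": [0, 0, 0], "gripper": 0},
  {"dp": [0, 0, 1.5], "delta_rot": [0, 0, 0], "gripper": 0},
  {"dp": [0, 0, 1.5], "delta_rot": [0, 0, 0], "gripper": 0},
  {"dp": [0, 0, 1.5], "delta_rot": [0, 0, 0], "gripper": 0},
  {"dp": [0, 0, 1.0], "delta_rot": [0, 0, 0], "gripper": 0},
  {"dp": [0, 0, 1.0], "delta_rot": [0, 0, 0], "gripper": 0},
  {"dp": [0, 0, 0.5], "delta_rot": [0, 0, 0], "gripper": 0},
  {"dp": [0, 0, 0], "delta_rot": [0, 0, 0], "gripper": 0},
  {"dp": [0, 0, 0], "delta_rot": [0, 0, 0], "gripper": 0},
  {"dp": [0, 0, 0], "delta_rot": [0, 0, 0], "gripper": 0},
])

```text
t: 29.13
position: [0.5116, -0.0015, 0.1273]
tcp_rot: [0.984, 0.077, 0.013, 0.159]
force: [0.5, -0.1, -1.1]
opening: 0.0213
gripper_force: 49.3
```

```bash
python3 - <<'E'
from h import *
go(comp(-.042,.152,.025),TT())
E
```

```text
t 29.13 pos [ 0.5116 -0.0015  0.1273] dp cm [-0.0238  0.005   0.6118] rot [-0.0002 -0.0012  0.0007] open 0.0213 gf 49.26915791351348 F [ 0.4614 -0.0791 -1.1374] q7 -2.15
```

Emit:
carry_out([
  {"dp": [0, 0, 0.2], "delta_rot": [0, 0, 0], "gripper": 0},
  {"dp": [0, 0, 0.2], "delta_rot": [0, 0, 0], "gripper": 0},
  {"dp": [0, 0, 0.2], "delta_rot": [0, 0, 0], "gripper": 0},
  {"dp": [0, 0, 0], "delta_rot": [0, 0, 0], "gripper": 0},
  {"dp": [0, 0, 0], "delta_rot": [0, 0, 0], "gripper": 0},
  {"dp": [0, 0, 0], "delta_rot": [0, 0, 0], "gripper": 0},
  {"dp": [0, 0, 0], "delta_rot": [0, 0, 0], "gripper": 0},
  {"dp": [0, 0, 0], "delta_rot": [0, 0, 0], "gripper": 0},
  {"dp": [0, 0, 0], "delta_rot": [0, 0, 0], "gripper": 0},
  {"dp": [0, 0, 0], "delta_rot": [0, 0, 0], "gripper": 0},
])

```text
t: 29.97
position: [0.5115, -0.0037, 0.1212]
tcp_rot: [0.984, 0.077, 0.012, 0.159]
force: [-0.4, 0.9, -1.0]
opening: 0.0212
gripper_force: 49.3
```

```bash
python3 - <<'E'
from h import *
go(comp(-.042,.152,.025),TT())
E
```

```text
t 29.97 pos [ 0.5115 -0.0037  0.1212] dp cm [ 0.0152 -0.0074 -0.0412] rot [-0.     -0.0003  0.0007] open 0.0212 gf 49.25779429497197 F [-0.3507  0.9149 -1.    ] q7 -2.16
```

Emit:
carry_out([
  {"dp": [0, 0, 0.2], "delta_rot": [0, 0, 0], "gripper": 0},
  {"dp": [0, 0, 0.15], "delta_rot": [0, 0, 0], "gripper": 0},
  {"dp": [0, 0, 0.15], "delta_rot": [0, 0, 0], "gripper": 0},
  {"dp": [0, 0, 0], "delta_rot": [0, 0, 0], "gripper": 0},
  {"dp": [0, 0, 0], "delta_rot": [0, 0, 0], "gripper": 0},
  {"dp": [0, 0, 0], "delta_rot": [0, 0, 0], "gripper": 0},
  {"dp": [0, 0, 0], "delta_rot": [0, 0, 0], "gripper": 0},
  {"dp": [0, 0, 0], "delta_rot": [0, 0, 0], "gripper": 0},
  {"dp": [0, 0, 0], "delta_rot": [0, 0, 0], "gripper": 0},
  {"dp": [0, 0, 0], "delta_rot": [0, 0, 0], "gripper": 0},
])

```text
t: 30.8
position: [0.5119, -0.0041, 0.1195]
tcp_rot: [0.984, 0.077, 0.014, 0.159]
force: [-12.8, 7.6, 34.8]
opening: 0.0216
gripper_force: 53.3
```

```bash
python3 - <<'E'
from h import *
go(comp(-.042,.152,.025),TT())
E
```

```text
t 30.8 pos [ 0.5119 -0.0041  0.1195] dp cm [-0.012  -0.0015 -0.2128] rot [ 0.0009 -0.0033  0.0005] open 0.0216 gf 53.28044562600553 F [-12.7757   7.62    34.7848] q7 -2.17
```

Emit:
carry_out([
  {"dp": [0, 0, -0.25], "delta_rot": [0, 0, 0], "gripper": 0},
  {"dp": [0, 0, 0], "delta_rot": [0, 0, 0], "gripper": 0.38},
  {"dp": [0, 0, 0], "delta_rot": [0, 0, 0], "gripper": 0.38},
  {"dp": [0, 0, 0], "delta_rot": [0, 0, 0], "gripper": 0.38},
  {"dp": [0, 0, 0], "delta_rot": [0, 0, 0], "gripper": 0.38},
  {"dp": [0, 0, -1], "delta_rot": [0, 0, 0], "gripper": 0.38},
  {"dp": [0, 0, -2], "delta_rot": [0, 0, 0], "gripper": 0.5},
  {"dp": [0, 0, -4], "delta_rot": [0, 0, 0], "gripper": 0.5},
  {"dp": [0, 0, -4], "delta_rot": [0, 0, 0], "gripper": 0.5},
  {"dp": [0, 0, -4], "delta_rot": [0, 0, 0], "gripper": 0.5},
])

```text
t: 31.63
position: [0.5035, 0.0429, 0.2631]
tcp_rot: [0.984, 0.077, 0.012, 0.158]
force: [0.2, 0.2, 0.5]
opening: 0.0427
gripper_force: 0.0
```

Emit:
carry_out([
  {"dp": [0, -1.5, 0], "delta_rot": [0.107, 0, 0], "gripper": 0.6},
  {"dp": [0, -3, 0], "delta_rot": [0.107, 0, 0], "gripper": 0.6},
  {"dp": [0, -3.8, 0], "delta_rot": [0.106, 0, 0], "gripper": 0.6},
  {"dp": [-0.4, -3.8, 0], "delta_rot": [0, 0, 0], "gripper": 0.6},
  {"dp": [-0.4, -3.8, 0], "delta_rot": [0, 0, 0], "gripper": 0.6},
  {"dp": [-0.4, -3.8, 0], "delta_rot": [0, 0, 0], "gripper": 0.6},
  {"dp": [0, -3.8, 0], "delta_rot": [0, 0, 0], "gripper": 0.6},
  {"dp": [0, 0, 0], "delta_rot": [0, 0, 0], "gripper": 0.6},
  {"dp": [0, 0, 0], "delta_rot": [0, 0, 0], "gripper": 0.6},
  {"dp": [0, 0, 0], "delta_rot": [0, 0, 0], "gripper": 0.6},
])

```text
t: 32.47
position: [0.4562, 0.2704, 0.2462]
tcp_rot: [0.997, 0.078, -0.0, 0.0]
force: [0.5, -0.5, -1.2]
opening: 0.051
gripper_force: 0.0
```

```bash
cat >> h.py <<'E'
def tpt(p,uv,z):  # pixel -> tray frame at height z above tray plane
    n=tray(.32).apply([0,0,1]); o,d=ray(p,uv); Q=H+n*z
    return tray(.32).inv().apply(o+d*np.dot(Q-o,n)/np.dot(d,n)-H)
E
python3 - <<'E'
from h import *
p=manip.grab_frame("top"); 
go([.491,.277,.15],toolrot(.195))
for n,z in(("screwdriver_grip",.011),("screwdriver_tip",.004),("chisel_grip",0),("chisel_tip",0),("slip_a_mid",.0065)):
    for d in manip.place_of(p,n)[:3]: print(n,round(d["confidence"],2),np.round(d["uv"],1),atz(p,d["uv"],z),tpt(p,d["uv"],.015))
r=reds(p); m=np.zeros_like(r); m[190:260,185:220]=r[190:260,185:220]
v,u=np.nonzero(m)
if len(u): 
    q=np.array([atz(p,t,.012)[:2] for t in zip(u.astype(float),v)]); c=q.mean(0); w=np.linalg.svd(q-c)[2][0]; print("red",len(u),c,np.arctan(w[1]/w[0]),((q-c)@w).min(),((q-c)@w).max())
cv2.imwrite('pics/t9.png',cv2.resize(p['color'][140:265,140:350,::-1],None,fx=3.5,fy=3.5,interpolation=cv2.INTER_CUBIC))
E
```

```text
t 32.52 pos [0.4565 0.2696 0.2461] dp cm [ 3.5226 -0.2055  9.6125] rot [ 0.0009  0.0003 -0.0403] open 0.0509 gf 0.0 F [-0.707  -0.6819  0.0775] q7 -2.18
screwdriver_grip 0.75 [202.7 224.8] [0.4945 0.2799 0.011 ] [-0.0159  0.1476  0.015 ]
screwdriver_grip 0.59 [234.7 299.4] [0.2626 0.1824 0.011 ] [-0.2572  0.0808  0.015 ]
screwdriver_tip 0.75 [194.  175.3] [0.6531 0.3086 0.004 ] [0.1431 0.1504 0.015 ]
chisel_grip 0.8 [294.  212.9] [ 0.5258 -0.0058  0.    ] [-0.0387 -0.1519  0.015 ]
chisel_tip 0.73 [286.7 163.1] [0.6848 0.0134 0.    ] [ 0.1078 -0.1572  0.015 ]
slip_a_mid 0.71 [168.2 212.5] [0.5362 0.3905 0.0065] [0.0468 0.2648 0.015 ]
red 95 [0.4934 0.2765] 0.20043207176809588 -0.04894911878051736 0.04470588875540889
```

View pics/t9.png

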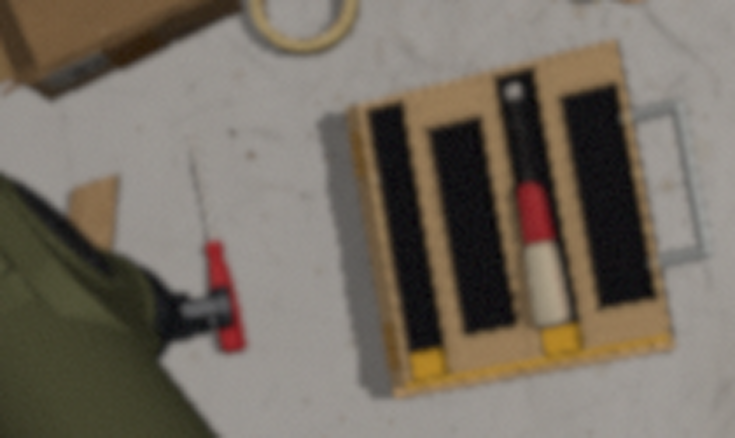

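The chisel lies in narrow_2 (crop (515,90) to (548,320)), handle at the yellow end. The red screwdriver lies with its grip at crop (225,295), unmoved, and I take it next.

Emit:
carry_out([
  {"dp": [0, 0, 0], "delta_rot": [0, 0, -0.04], "gripper": 0.6},
  {"dp": [1.2, 0, 2], "delta_rot": [0, 0, 0], "gripper": 0.6},
  {"dp": [1.2, -0.1, 2.5], "delta_rot": [0, 0, 0], "gripper": 0.6},
  {"dp": [1.2, 0, 2.5], "delta_rot": [0, 0, 0], "gripper": 0.6},
  {"dp": [0, 0, 2.5], "delta_rot": [0, 0, 0], "gripper": 0.6},
  {"dp": [0, 0, 2.5], "delta_rot": [0, 0, 0], "gripper": 0.6},
  {"dp": [0, 0, 2.5], "delta_rot": [0, 0, 0], "gripper": 0.6},
  {"dp": [0, 0, 2.5], "delta_rot": [0, 0, 0], "gripper": 0.6},
  {"dp": [0, 0, 2], "delta_rot": [0, 0, 0], "gripper": 0.6},
  {"dp": [0, 0, 0], "delta_rot": [0, 0, 0], "gripper": 0.6},
])

```text
t: 33.6
position: [0.4897, 0.2768, 0.0525]
tcp_rot: [0.995, 0.097, -0.003, 0.001]
force: [-1.4, 0.1, 0.6]
opening: 0.0516
gripper_force: 0.0
```

Emit:
carry_out([
  {"dp": [0, 0, 1.0], "delta_rot": [0, 0, 0], "gripper": 0.6},
  {"dp": [0, 0, 1.0], "delta_rot": [0, 0, 0], "gripper": 0.6},
  {"dp": [0, 0, 0], "delta_rot": [0, 0, 0], "gripper": 0.6},
  {"dp": [0, 0, 0], "delta_rot": [0, 0, 0], "gripper": 0.6},
  {"dp": [0, 0, 0], "delta_rot": [0, 0, 0], "gripper": 0.6},
  {"dp": [0, 0, 0], "delta_rot": [0, 0, 0], "gripper": 0.6},
  {"dp": [0, 0, 0], "delta_rot": [0, 0, 0], "gripper": 0.6},
  {"dp": [0, 0, 0], "delta_rot": [0, 0, 0], "gripper": 0.6},
  {"dp": [0, 0, 0], "delta_rot": [0, 0, 0], "gripper": 0.6},
  {"dp": [0, 0, 0], "delta_rot": [0, 0, 0], "gripper": 0.6},
])

```text
t: 34.43
position: [0.4914, 0.2788, 0.0363]
tcp_rot: [0.995, 0.098, 0.0, -0.0]
force: [0.1, 0.2, -0.1]
opening: 0.051
gripper_force: 0.0
```

```bash
python3 - <<'E'
from h import *
go([.492,.278,.013],toolrot(.197))
E
```

```text
t 34.43 pos [0.4914 0.2788 0.0363] dp cm [0.0391 0.0907 2.3259] rot [-0.0001 -0.0002 -0.0012] open 0.051 gf 0.0 F [ 0.0817  0.1886 -0.075 ] q7 -2.26
```

Emit:
carry_out([
  {"dp": [0, 0, 0.8], "delta_rot": [0, 0, 0], "gripper": 0.6},
  {"dp": [0, 0, 0.8], "delta_rot": [0, 0, 0], "gripper": 0.6},
  {"dp": [0, 0, 0.7], "delta_rot": [0, 0, 0], "gripper": 0.6},
  {"dp": [0, 0, 0], "delta_rot": [0, 0, 0], "gripper": 0.6},
  {"dp": [0, 0, 0], "delta_rot": [0, 0, 0], "gripper": 0},
  {"dp": [0, 0, 0], "delta_rot": [0, 0, 0], "gripper": 0},
  {"dp": [0, 0, 0], "delta_rot": [0, 0, 0], "gripper": 0},
  {"dp": [0, 0, 0], "delta_rot": [0, 0, 0], "gripper": 0},
  {"dp": [0, 0, 0], "delta_rot": [0, 0, 0], "gripper": 0},
  {"dp": [0, 0, 0], "delta_rot": [0, 0, 0], "gripper": 0},
], force=50)

```text
t: 35.27
position: [0.4915, 0.2789, 0.0133]
tcp_rot: [0.995, 0.098, 0.0, -0.0]
force: [-0.3, -0.4, 0.8]
opening: 0.021
gripper_force: 49.0
```

Emit:
carry_out([
  {"dp": [0, 0, -1], "delta_rot": [0, 0, 0], "gripper": 0},
  {"dp": [0, 0, -2], "delta_rot": [0, 0, 0], "gripper": 0},
  {"dp": [0, 0, -3], "delta_rot": [0, 0, 0], "gripper": 0},
  {"dp": [0, 0, -4], "delta_rot": [0, 0, 0.04], "gripper": 0},
  {"dp": [0, 0, -4], "delta_rot": [0, 0, 0], "gripper": 0},
  {"dp": [0, 0, -4], "delta_rot": [0, 0, 0], "gripper": 0},
  {"dp": [0, 0, 0], "delta_rot": [-0.11, 0, 0], "gripper": 0},
  {"dp": [0, 0, 0], "delta_rot": [-0.11, 0, 0], "gripper": 0},
  {"dp": [0, 0, 0], "delta_rot": [-0.1, 0, 0], "gripper": 0},
  {"dp": [0, 0, 0], "delta_rot": [0, 0, 0], "gripper": 0},
])

```text
t: 36.1
position: [0.4889, 0.2836, 0.193]
tcp_rot: [0.984, 0.081, 0.012, 0.16]
force: [-1.5, 1.9, -0.9]
opening: 0.0214
gripper_force: 49.2
```

```bash
python3 - <<'E'
from h import *
go(comp(-.045,.032,.08),TT())
E
```

```text
t 36.1 pos [0.4889 0.2836 0.193 ] dp cm [-2.6111 12.9742 10.3278] rot [ 0.0014 -0.0015  0.0084] open 0.0214 gf 49.1759879887104 F [-1.5387  1.9451 -0.9163] q7 -2.42
```

Emit:
carry_out([
  {"dp": [-0.5, 2.6, 0], "delta_rot": [0, 0, 0.008], "gripper": 0},
  {"dp": [-0.5, 2.6, 0], "delta_rot": [0, 0, 0], "gripper": 0},
  {"dp": [-0.5, 2.6, 0], "delta_rot": [0, 0, 0], "gripper": 0},
  {"dp": [-0.5, 2.6, 2], "delta_rot": [0, 0, 0], "gripper": 0},
  {"dp": [-0.6, 2.6, 2], "delta_rot": [0, 0, 0], "gripper": 0},
  {"dp": [0, 0, 2], "delta_rot": [0, 0, 0], "gripper": 0},
  {"dp": [0, 0, 2], "delta_rot": [0, 0, 0], "gripper": 0},
  {"dp": [0, 0, 2.3], "delta_rot": [0, 0, 0], "gripper": 0},
  {"dp": [0, 0, 0], "delta_rot": [0, 0, 0], "gripper": 0},
  {"dp": [0, 0, 0], "delta_rot": [0, 0, 0], "gripper": 0},
])

```text
t: 36.93
position: [0.4885, 0.1198, 0.1362]
tcp_rot: [0.985, 0.072, 0.012, 0.159]
force: [1.1, 0.4, 0.3]
opening: 0.0211
gripper_force: 49.2
```

```bash
python3 - <<'E'
from h import *
go(comp(-.045,.032,.024),TT())
p=manip.grab_frame("top")
for n in("screwdriver_tip","screwdriver_grip","chisel_grip"):
    for d in manip.place_of(p,n)[:2]: print(n,round(d["confidence"],2),tpt(p,d["uv"],.075 if n[0]=="s" else .015))
E
```

```text
t 36.93 pos [0.4885 0.1198 0.1362] dp cm [ 0.0947 -0.556   5.4326] rot [-0.0004  0.002  -0.0083] open 0.0211 gf 49.23380210995674 F [1.0996 0.4135 0.3123] q7 -2.32
screwdriver_tip 0.57 [ 0.1103 -0.0468  0.075 ]
screwdriver_tip 0.27 [-0.0349 -0.039   0.075 ]
screwdriver_grip 0.51 [-0.0379 -0.0454  0.075 ]
screwdriver_grip 0.42 [-0.2515  0.0509  0.075 ]
chisel_grip 0.83 [-0.0417 -0.1492  0.015 ]
```

Emit:
carry_out([
  {"dp": [0, -0.55, 0], "delta_rot": [0, 0, -0.008], "gripper": 0},
  {"dp": [0, 0, 1.2], "delta_rot": [0, 0, 0], "gripper": 0},
  {"dp": [0, 0, 1.2], "delta_rot": [0, 0, 0], "gripper": 0},
  {"dp": [0, 0, 1.2], "delta_rot": [0, 0, 0], "gripper": 0},
  {"dp": [0, 0, 0.8], "delta_rot": [0, 0, 0], "gripper": 0},
  {"dp": [0, 0, 0.6], "delta_rot": [0, 0, 0], "gripper": 0},
  {"dp": [0, 0, 0.4], "delta_rot": [0, 0, 0], "gripper": 0},
  {"dp": [0, 0, 0], "delta_rot": [0, 0, 0], "gripper": 0},
  {"dp": [0, 0, 0], "delta_rot": [0, 0, 0], "gripper": 0},
  {"dp": [0, 0, 0], "delta_rot": [0, 0, 0], "gripper": 0},
])

```text
t: 37.97
position: [0.4911, 0.1096, 0.0836]
tcp_rot: [0.984, 0.077, 0.013, 0.159]
force: [-0.2, -1.5, -0.7]
opening: 0.0213
gripper_force: 49.2
```

```bash
python3 - <<'E'
from h import *
go(comp(-.045,.032,.024),TT())
E
```

```text
t 37.97 pos [0.4911 0.1096 0.0836] dp cm [-0.0162  0.1048  0.1097] rot [-0.0003 -0.001   0.0008] open 0.0213 gf 49.230071157217026 F [-0.2301 -1.5168 -0.694 ] q7 -2.38
```

Emit:
carry_out([
  {"dp": [0, 0.1, 0.15], "delta_rot": [0, 0, 0], "gripper": 0},
  {"dp": [0, 0, 0.1], "delta_rot": [0, 0, 0], "gripper": 0},
  {"dp": [0, 0, 0], "delta_rot": [0, 0, 0], "gripper": 0},
  {"dp": [0, 0, 0], "delta_rot": [0, 0, 0], "gripper": 0.38},
  {"dp": [0, 0, 0], "delta_rot": [0, 0, 0], "gripper": 0.38},
  {"dp": [0, 0, 0], "delta_rot": [0, 0, 0], "gripper": 0.38},
  {"dp": [0, 0, 0], "delta_rot": [0, 0, 0], "gripper": 0.38},
  {"dp": [0, 0, -1], "delta_rot": [0, 0, 0], "gripper": 0.38},
  {"dp": [0, 0, -2], "delta_rot": [0, 0, 0], "gripper": 0.5},
  {"dp": [0, 0, -4], "delta_rot": [0, 0, 0], "gripper": 0.5},
])

```text
t: 38.8
position: [0.4859, 0.1275, 0.1461]
tcp_rot: [0.984, 0.076, 0.009, 0.16]
force: [1.1, 0.4, 0.4]
opening: 0.0424
gripper_force: 0.0
```

Emit:
carry_out([
  {"dp": [0, 0, -4], "delta_rot": [0, 0, 0], "gripper": 0.8},
  {"dp": [0, -1.5, -3], "delta_rot": [0.107, 0, 0], "gripper": 0.8},
  {"dp": [-2, -2, 0], "delta_rot": [0.107, 0, 0], "gripper": 0.8},
  {"dp": [-2, -2, 0], "delta_rot": [0.106, 0, 0], "gripper": 0.8},
  {"dp": [-2, 0, 0], "delta_rot": [0, 0, 0], "gripper": 0.8},
  {"dp": [-2, 0, 0], "delta_rot": [0, 0, 0], "gripper": 0.8},
  {"dp": [0, 0, 0], "delta_rot": [0, 0, 0], "gripper": 0.8},
  {"dp": [0, 0, 0], "delta_rot": [0, 0, 0], "gripper": 0.8},
  {"dp": [0, 0, 0], "delta_rot": [0, 0, 0], "gripper": 0.8},
  {"dp": [0, 0, 0], "delta_rot": [0, 0, 0], "gripper": 0.8},
])

```text
t: 39.63
position: [0.3978, 0.1921, 0.2033]
tcp_rot: [0.997, 0.078, 0.0, -0.0]
force: [-0.5, -0.2, -1.0]
opening: 0.0685
gripper_force: 0.0
```

```bash
cat >> h.py <<'E'
def slip(p,x0,x1,y0,y1):
    hsv=cv2.cvtColor(p["color"],cv2.COLOR_RGB2HSV)
    mm=((hsv[y0:y1,x0:x1,1]>70)*255).astype(np.uint8)
    cs,_=cv2.findContours(mm,cv2.RETR_EXTERNAL,cv2.CHAIN_APPROX_NONE); c=max(cs,key=cv2.contourArea)
    q=np.array([atz(p,(u[0]+x0,u[1]+y0),.008)[:2] for u in c[:,0].astype(float)],np.float32); return cv2.minAreaRect(q)
E
python3 - <<'E'
from h import *
p=manip.grab_frame("top")
for n in("screwdriver_tip","screwdriver_grip","chisel_grip","chisel_tip"):
    for d in manip.place_of(p,n)[:2]: print(n,round(d["confidence"],2),tpt(p,d["uv"],.015))
for d in manip.place_of(p,"slip_a_mid")[:3]: print("slip",d,atz(p,d["uv"],.0065))
print(slip(p,145,185,180,245)); print(slip(p,402,430,185,250))
go([.535,.399,.15],toolrot(-.1))
cv2.imwrite('pics/t10.png',cv2.resize(p['color'][140:265,140:350,::-1],None,fx=3.5,fy=3.5,interpolation=cv2.INTER_CUBIC))
E
```

```text
screwdriver_tip 0.51 [ 0.1046 -0.0316  0.015 ]
screwdriver_grip 0.8 [-0.0315 -0.0309  0.015 ]
screwdriver_grip 0.46 [-0.2658  0.075   0.015 ]
chisel_grip 0.67 [-0.0393 -0.1475  0.015 ]
chisel_tip 0.59 [ 0.1057 -0.1624  0.015 ]
slip {'uv': [166.0, 212.2], 'confidence': 0.97} [0.5373 0.3975 0.0065]
slip {'uv': [413.7, 217.8], 'confidence': 0.2} [ 0.5009 -0.3766  0.0065]
((0.5346398949623108, 0.4007638692855835), (0.04374530538916588, 0.14313235878944397), 83.4544448852539)
((0.5006895065307617, -0.3818274438381195), (0.0403129868209362, 0.14317303895950317), 87.25061798095703)
t 39.93 pos [0.3971 0.1918 0.2028] dp cm [ 16.8362 -18.3338   5.2717] rot [-0.0001  0.0004  0.2558] open 0.0684 gf 0.0 F [-0.3444  0.282   0.2175] q7 -2.08
```

View pics/t10.png

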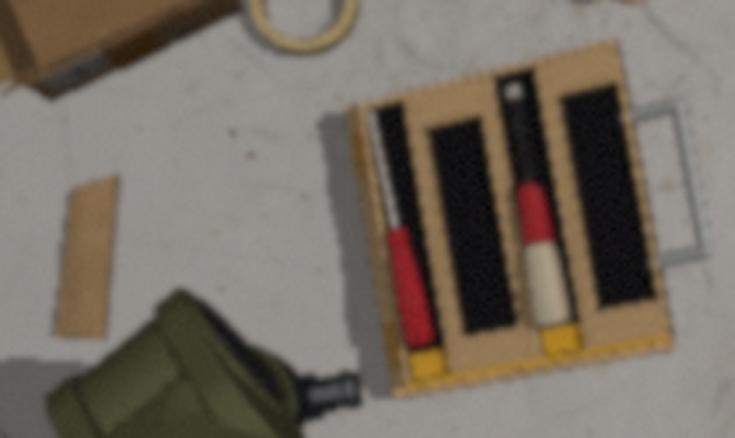

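Both tools lie in their narrow compartments (screwdriver at crop (375,115)-(425,345)). Slip A is at crop (88,260), turned slightly clockwise. I fetch it.

Emit:
carry_out([
  {"dp": [0, 0, 0], "delta_rot": [0, 0, 0.125], "gripper": 0.8},
  {"dp": [0, 0, 0], "delta_rot": [0, 0, 0.125], "gripper": 0.8},
  {"dp": [1.7, -3.1, 0], "delta_rot": [0, 0, 0], "gripper": 0.8},
  {"dp": [1.7, -3.1, 0], "delta_rot": [0, 0, 0], "gripper": 0.8},
  {"dp": [1.7, -3.1, 0], "delta_rot": [0, 0, 0], "gripper": 0.8},
  {"dp": [1.7, -3.1, 0], "delta_rot": [0, 0, 0], "gripper": 0.8},
  {"dp": [1.7, -3.1, 2], "delta_rot": [0, 0, 0], "gripper": 0.8},
  {"dp": [1.7, -3.1, 2], "delta_rot": [0, 0, 0], "gripper": 0.8},
  {"dp": [1.7, -3.2, 2], "delta_rot": [0, 0, 0], "gripper": 0.8},
  {"dp": [0, 0, 2], "delta_rot": [0, 0, 0], "gripper": 0.8},
])

```text
t: 40.77
position: [0.5378, 0.4041, 0.1209]
tcp_rot: [0.999, -0.046, 0.0, -0.002]
force: [-0.7, -0.1, -0.7]
opening: 0.0685
gripper_force: 0.0
```

Emit:
carry_out([
  {"dp": [0, 0, 2], "delta_rot": [0, 0, 0], "gripper": 0.8},
  {"dp": [0, 0, 2], "delta_rot": [0, 0, 0], "gripper": 0.8},
  {"dp": [0, 0, 2], "delta_rot": [0, 0, 0], "gripper": 0.8},
  {"dp": [0, 0, 0], "delta_rot": [0, 0, 0], "gripper": 0.8},
  {"dp": [0, 0, 0], "delta_rot": [0, 0, 0], "gripper": 0.8},
  {"dp": [0, 0, 0], "delta_rot": [0, 0, 0], "gripper": 0.8},
  {"dp": [0, 0, 0], "delta_rot": [0, 0, 0], "gripper": 0.8},
  {"dp": [0, 0, 0], "delta_rot": [0, 0, 0], "gripper": 0.8},
  {"dp": [0, 0, 0], "delta_rot": [0, 0, 0], "gripper": 0.8},
  {"dp": [0, 0, 0], "delta_rot": [0, 0, 0], "gripper": 0.8},
])

```text
t: 41.6
position: [0.5363, 0.3977, 0.0638]
tcp_rot: [0.999, -0.047, 0.001, -0.0]
force: [0.7, -0.3, 1.0]
opening: 0.0686
gripper_force: 0.0
```

```bash
python3 - <<'E'
from h import *
go([.536,.399,.010],toolrot(-.095))
E
```

```text
t 41.6 pos [0.5363 0.3977 0.0638] dp cm [-0.0453 -0.1267  5.38  ] rot [-0.0008 -0.001   0.0006] open 0.0686 gf 0.0 F [ 0.6603 -0.3069  0.9566] q7 -2.56
```

Emit:
carry_out([
  {"dp": [0, -0.1, 1.2], "delta_rot": [0, 0, 0], "gripper": 0.75},
  {"dp": [0, 0, 1.2], "delta_rot": [0, 0, 0], "gripper": 0.75},
  {"dp": [0, 0, 1.2], "delta_rot": [0, 0, 0], "gripper": 0.75},
  {"dp": [0, 0, 1.0], "delta_rot": [0, 0, 0], "gripper": 0.75},
  {"dp": [0, 0, 0.7], "delta_rot": [0, 0, 0], "gripper": 0.75},
  {"dp": [0, 0, 0], "delta_rot": [0, 0, 0], "gripper": 0.75},
  {"dp": [0, 0, 0], "delta_rot": [0, 0, 0], "gripper": 0.75},
  {"dp": [0, 0, 0], "delta_rot": [0, 0, 0], "gripper": 0.75},
  {"dp": [0, 0, 0], "delta_rot": [0, 0, 0], "gripper": 0.75},
  {"dp": [0, 0, 0], "delta_rot": [0, 0, 0], "gripper": 0.75},
])

```text
t: 42.43
position: [0.5364, 0.3988, 0.0106]
tcp_rot: [0.999, -0.047, 0.0, -0.0]
force: [0.1, -0.5, -0.1]
opening: 0.0639
gripper_force: 0.0
```

Emit:
carry_out([
  {"dp": [0, 0, 0], "delta_rot": [0, 0, 0], "gripper": 0},
  {"dp": [0, 0, 0], "delta_rot": [0, 0, 0], "gripper": 0},
  {"dp": [0, 0, 0], "delta_rot": [0, 0, 0], "gripper": 0},
  {"dp": [0, 0, 0], "delta_rot": [0, 0, 0], "gripper": 0},
  {"dp": [0, 0, 0], "delta_rot": [0, 0, 0], "gripper": 0},
  {"dp": [0, 0, 0], "delta_rot": [0, 0, 0], "gripper": 0},
  {"dp": [0, 0, 0], "delta_rot": [0, 0, 0], "gripper": 0},
  {"dp": [0, 0, 0], "delta_rot": [0, 0, 0], "gripper": 0},
  {"dp": [0, 0, 0], "delta_rot": [0, 0, 0], "gripper": 0},
  {"dp": [0, 0, 0], "delta_rot": [0, 0, 0], "gripper": 0},
], force=50)

```text
t: 43.27
position: [0.5364, 0.3989, 0.0108]
tcp_rot: [0.999, -0.047, 0.001, -0.001]
force: [0.4, -0.9, 5.6]
opening: 0.0404
gripper_force: 51.1
```

Emit:
carry_out([
  {"dp": [0, 0, 0], "delta_rot": [0, 0, 0], "gripper": 0.65},
  {"dp": [0, 0, 0], "delta_rot": [0, 0, 0], "gripper": 0.65},
  {"dp": [0, 0, -0.4], "delta_rot": [0, 0, 0], "gripper": 0.65},
  {"dp": [0, 0, 0], "delta_rot": [0, 0, 0], "gripper": 0.65},
  {"dp": [0, 0, 0], "delta_rot": [0, 0, 0], "gripper": 0},
  {"dp": [0, 0, 0], "delta_rot": [0, 0, 0], "gripper": 0},
  {"dp": [0, 0, 0], "delta_rot": [0, 0, 0], "gripper": 0},
  {"dp": [0, 0, 0], "delta_rot": [0, 0, 0], "gripper": 0},
  {"dp": [0, 0, 0], "delta_rot": [0, 0, 0], "gripper": 0},
  {"dp": [0, 0, 0], "delta_rot": [0, 0, 0], "gripper": 0},
], force=50)

```text
t: 44.1
position: [0.5362, 0.3986, 0.0144]
tcp_rot: [0.999, -0.047, 0.0, -0.0]
force: [-1.5, -1.2, 5.5]
opening: 0.0399
gripper_force: 50.5
```

Emit:
carry_out([
  {"dp": [0, 0, -1], "delta_rot": [0, 0, 0], "gripper": 0},
  {"dp": [0, 0, -2], "delta_rot": [0, 0, 0], "gripper": 0},
  {"dp": [0, 0, -3], "delta_rot": [0, 0, 0], "gripper": 0},
  {"dp": [0, 0, -4], "delta_rot": [0, 0, 0], "gripper": 0},
  {"dp": [0, 0, -4], "delta_rot": [0, 0, 0], "gripper": 0},
  {"dp": [0, 0, -4], "delta_rot": [0, 0, -0.125], "gripper": 0},
  {"dp": [0, 0, -2], "delta_rot": [0, 0, -0.125], "gripper": 0},
  {"dp": [0, 0, 0], "delta_rot": [0, 0, 0], "gripper": 0},
  {"dp": [0, 0, 0], "delta_rot": [0, 0, 0], "gripper": 0},
  {"dp": [0, 0, 0], "delta_rot": [0, 0, 0], "gripper": 0},
])

```text
t: 44.93
position: [0.5356, 0.3978, 0.2129]
tcp_rot: [0.997, 0.077, -0.001, 0.001]
force: [-0.1, 0.5, -0.8]
opening: 0.0399
gripper_force: 50.7
```

```bash
python3 - <<'E'
from h import *
go(comp(0,.092,.08),RT0*FLIP)
p=manip.grab_frame("top"); s=manip.get_state()
for d in manip.place_of(p,"slip_a_mid")[:2]: 
    X=atz(p,d["uv"],s["position"][2]-.008); print(d,X,R.from_quat(s["tcp_rot"]).inv().apply(X-s["position"]))
E
```

```text
t 44.93 pos [0.5356 0.3978 0.2129] dp cm [-4.2971 31.8469  5.8398] rot [ 0.0011  0.0017 -0.0015] open 0.0399 gf 50.707013765349984 F [-0.1295  0.4858 -0.7647] q7 -2.3
{'uv': [144.3, 208.2], 'confidence': 0.66} [0.5295 0.3979 0.2043] [-0.0058 -0.0011  0.008 ]
{'uv': [247.4, 210.2], 'confidence': 0.28} [0.5171 0.1181 0.2043] [-0.0609  0.2734  0.0086]
```

Emit:
carry_out([
  {"dp": [-0.4, 3.5, 0], "delta_rot": [0, 0, 0], "gripper": 0},
  {"dp": [-0.4, 3.5, 0], "delta_rot": [0, 0, 0], "gripper": 0},
  {"dp": [-0.4, 3.5, 0], "delta_rot": [0, 0, 0], "gripper": 0},
  {"dp": [-0.4, 3.5, 0], "delta_rot": [0, 0, 0], "gripper": 0},
  {"dp": [-0.4, 3.5, 0], "delta_rot": [0, 0, 0], "gripper": 0},
  {"dp": [-0.5, 3.5, 0], "delta_rot": [0, 0, 0], "gripper": 0},
  {"dp": [-0.5, 3.5, 0], "delta_rot": [0, 0, 0], "gripper": 0},
  {"dp": [-0.5, 3.5, 0], "delta_rot": [0, 0, 0], "gripper": 0},
  {"dp": [-0.5, 3.5, 0], "delta_rot": [-0.1, 0, 0], "gripper": 0},
  {"dp": [0, 0, 0], "delta_rot": [-0.11, 0, 0], "gripper": 0},
])

```text
t: 45.87
position: [0.546, 0.0674, 0.2134]
tcp_rot: [0.992, 0.068, 0.006, 0.11]
force: [0.4, -1.4, -2.9]
opening: 0.0398
gripper_force: 50.8
```

Emit:
carry_out([
  {"dp": [0, 0, 0], "delta_rot": [-0.11, 0, 0], "gripper": 0},
  {"dp": [0, 0, 2], "delta_rot": [0, 0, 0], "gripper": 0},
  {"dp": [0, 0, 2], "delta_rot": [0, 0, 0], "gripper": 0},
  {"dp": [0, 0, 1], "delta_rot": [0, 0, 0], "gripper": 0},
  {"dp": [0, 0, 0], "delta_rot": [0, 0, 0], "gripper": 0},
  {"dp": [0, 0, 0], "delta_rot": [0, 0, 0], "gripper": 0},
  {"dp": [0, 0, 0], "delta_rot": [0, 0, 0], "gripper": 0},
  {"dp": [0, 0, 0], "delta_rot": [0, 0, 0], "gripper": 0},
  {"dp": [0, 0, 0], "delta_rot": [0, 0, 0], "gripper": 0},
  {"dp": [0, 0, 0], "delta_rot": [0, 0, 0], "gripper": 0},
])

```text
t: 46.7
position: [0.5481, 0.0657, 0.1671]
tcp_rot: [0.984, 0.077, 0.013, 0.159]
force: [-0.4, 0.3, -0.0]
opening: 0.0398
gripper_force: 50.8
```

```bash
python3 - <<'E'
from h import *
go(comp(.003,.092,.035),TT())
E
```

```text
t 46.7 pos [0.5481 0.0657 0.1671] dp cm [-0.1773 -1.4839  5.2986] rot [-0.0003 -0.0014  0.0001] open 0.0398 gf 50.84337559528649 F [-0.3856  0.2767 -0.022 ] q7 -2.15
```

Emit:
carry_out([
  {"dp": [-0.2, -1.5, 0], "delta_rot": [0, 0, 0], "gripper": 0},
  {"dp": [0, 0, 1.5], "delta_rot": [0, 0, 0], "gripper": 0},
  {"dp": [0, 0, 1.5], "delta_rot": [0, 0, 0], "gripper": 0},
  {"dp": [0, 0, 1.3], "delta_rot": [0, 0, 0], "gripper": 0},
  {"dp": [0, 0, 1.0], "delta_rot": [0, 0, 0], "gripper": 0},
  {"dp": [0, 0, 0.5], "delta_rot": [0, 0, 0], "gripper": 0},
  {"dp": [0, 0, 0.3], "delta_rot": [0, 0, 0], "gripper": 0},
  {"dp": [0, 0, 0], "delta_rot": [0, 0, 0], "gripper": 0},
  {"dp": [0, 0, 0], "delta_rot": [0, 0, 0], "gripper": 0},
  {"dp": [0, 0, 0], "delta_rot": [0, 0, 0], "gripper": 0},
])

```text
t: 47.53
position: [0.547, 0.0608, 0.1045]
tcp_rot: [0.984, 0.077, 0.013, 0.159]
force: [0.4, -0.0, -1.2]
opening: 0.0396
gripper_force: 50.8
```

```bash
python3 - <<'E'
from h import *
go(comp(.003,.092,.024),TT())
p=manip.grab_frame("top")
cv2.imwrite('pics/t11.png',cv2.resize(p['color'][140:265,220:360,::-1],None,fx=4,fy=4,interpolation=cv2.INTER_CUBIC))
E
```

```text
t 47.53 pos [0.547  0.0608 0.1045] dp cm [0.018  0.0442 0.303 ] rot [-0.0004 -0.0014  0.0006] open 0.0396 gf 50.843402948230505 F [ 0.3982 -0.0046 -1.1738] q7 -2.23
```

View pics/t11.png

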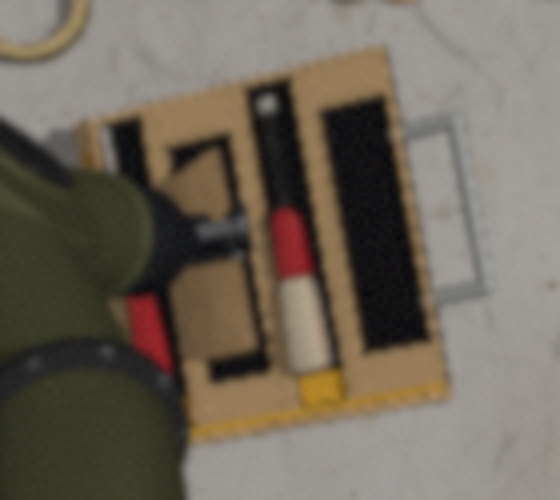

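Slip A sits over wide_1, parallel to the compartment (right-hand gap about 9 mm at floor level, as the parallax predicts) and about 4 mm too far from the yellow end. I correct that, lower it and release.

Emit:
carry_out([
  {"dp": [-0.4, 0, 0], "delta_rot": [0, 0, 0], "gripper": 0},
  {"dp": [0, 0.05, 0.2], "delta_rot": [0, 0, 0], "gripper": 0},
  {"dp": [0, 0, 0.15], "delta_rot": [0, 0, 0], "gripper": 0},
  {"dp": [0, 0, 0], "delta_rot": [0, 0, 0], "gripper": 0},
  {"dp": [0, 0, 0], "delta_rot": [0, 0, 0], "gripper": 0},
  {"dp": [0, 0, 0], "delta_rot": [0, 0, 0], "gripper": 0},
  {"dp": [0, 0, 0], "delta_rot": [0, 0, 0], "gripper": 0},
  {"dp": [0, 0, 0], "delta_rot": [0, 0, 0], "gripper": 0},
  {"dp": [0, 0, 0], "delta_rot": [0, 0, 0], "gripper": 0},
  {"dp": [0, 0, 0], "delta_rot": [0, 0, 0], "gripper": 0},
])

```text
t: 48.42
position: [0.543, 0.0582, 0.1007]
tcp_rot: [0.984, 0.077, 0.012, 0.159]
force: [1.0, -0.3, -0.8]
opening: 0.0398
gripper_force: 50.8
```

```bash
python3 - <<'E'
from h import *
go(comp(-.001,.092,.022),TT())
E
```

```text
t 48.42 pos [0.543  0.0582 0.1007] dp cm [ 0.0555 -0.0179  0.0856] rot [-0.     -0.0003  0.0008] open 0.0398 gf 50.846462356857955 F [ 0.9898 -0.2523 -0.8422] q7 -2.24
```

Emit:
carry_out([
  {"dp": [0, 0, 0.15], "delta_rot": [0, 0, 0], "gripper": 0},
  {"dp": [0, 0, 0.1], "delta_rot": [0, 0, 0], "gripper": 0},
  {"dp": [0, 0, 0], "delta_rot": [0, 0, 0], "gripper": 0},
  {"dp": [0, 0, 0], "delta_rot": [0, 0, 0], "gripper": 0.53},
  {"dp": [0, 0, 0], "delta_rot": [0, 0, 0], "gripper": 0.53},
  {"dp": [0, 0, 0], "delta_rot": [0, 0, 0], "gripper": 0.56},
  {"dp": [0, 0, 0], "delta_rot": [0, 0, 0], "gripper": 0.58},
  {"dp": [0, 0, 0], "delta_rot": [0, 0, 0], "gripper": 0.58},
  {"dp": [0, 0, 0], "delta_rot": [0, 0, 0], "gripper": 0.58},
  {"dp": [0, 0, 0], "delta_rot": [0, 0, 0], "gripper": 0.58},
])

```text
t: 49.25
position: [0.543, 0.0574, 0.0983]
tcp_rot: [0.984, 0.077, 0.012, 0.159]
force: [-0.2, 0.3, -0.7]
opening: 0.0493
gripper_force: 0.0
```

Emit:
carry_out([
  {"dp": [0, 0, -1], "delta_rot": [0, 0, 0], "gripper": 0.58},
  {"dp": [0, 0, -2], "delta_rot": [0, 0, 0], "gripper": 0.58},
  {"dp": [0, 0, -4], "delta_rot": [0, 0, 0], "gripper": 0.58},
  {"dp": [0, 0, -4], "delta_rot": [0, 0, 0], "gripper": 0.58},
  {"dp": [0, 2, -3], "delta_rot": [0.107, 0, 0], "gripper": 0.8},
  {"dp": [0, 3.5, 0], "delta_rot": [0.107, 0, 0], "gripper": 0.8},
  {"dp": [0, 3.5, 0], "delta_rot": [0.106, 0, 0], "gripper": 0.8},
  {"dp": [-1, 3.5, 0], "delta_rot": [0, 0, 0], "gripper": 0.8},
  {"dp": [-1, 3.5, 0], "delta_rot": [0, 0, 0], "gripper": 0.8},
  {"dp": [-1, 3.5, 0], "delta_rot": [0, 0, 0], "gripper": 0.8},
])

```text
t: 50.08
position: [0.5353, -0.093, 0.2502]
tcp_rot: [0.997, 0.077, 0.0, 0.005]
force: [0.2, -0.3, 0.8]
opening: 0.0685
gripper_force: 0.0
```

```bash
python3 - <<'E'
from h import *
p=manip.grab_frame("top")
for n in("screwdriver_tip","screwdriver_grip","chisel_grip","chisel_tip","slip_a_mid"):
    for d in manip.place_of(p,n)[:3]: print(n,round(d["confidence"],2),np.round(d["uv"]),tpt(p,d["uv"],.011),atz(p,d["uv"],.0065))
go([.501,-.380,.15],toolrot(-.045))
cv2.imwrite('pics/t12.png',cv2.resize(p['color'][140:265,235:445,::-1],None,fx=3.6,fy=3.6,interpolation=cv2.INTER_CUBIC))
E
```

```text
screwdriver_tip 0.8 [192. 288.] [-0.2015  0.2247  0.011 ] [0.3008 0.3169 0.0065]
screwdriver_tip 0.62 [247. 171.] [ 0.1159 -0.0275  0.011 ] [0.6623 0.1401 0.0065]
screwdriver_tip 0.33 [255. 209.] [-0.0013 -0.0322  0.011 ] [0.5417 0.1167 0.0065]
screwdriver_grip 0.89 [234. 299.] [-0.2557  0.0832  0.011 ] [0.264  0.1837 0.0065]
screwdriver_grip 0.79 [255. 220.] [-0.0341 -0.0277  0.011 ] [0.5069 0.1157 0.0065]
screwdriver_grip 0.57 [276. 204.] [-0.002  -0.1027  0.011 ] [0.5545 0.0481 0.0065]
chisel_tip 0.86 [287. 164.] [ 0.1056 -0.1563  0.011 ] [0.6802 0.0125 0.0065]
slip_a_mid 0.83 [274. 204.] [ 0.0013 -0.0938  0.011 ] [0.5563 0.0575 0.0065]
t 50.38 pos [ 0.5361 -0.0892  0.2497] dp cm [-8.0211 28.0709 10.259 ] rot [ 0.0101 -0.0002  0.2027] open 0.0686 gf 0.0 F [-0.659   0.4052  0.0509] q7 -1.45
```

View pics/t12.png

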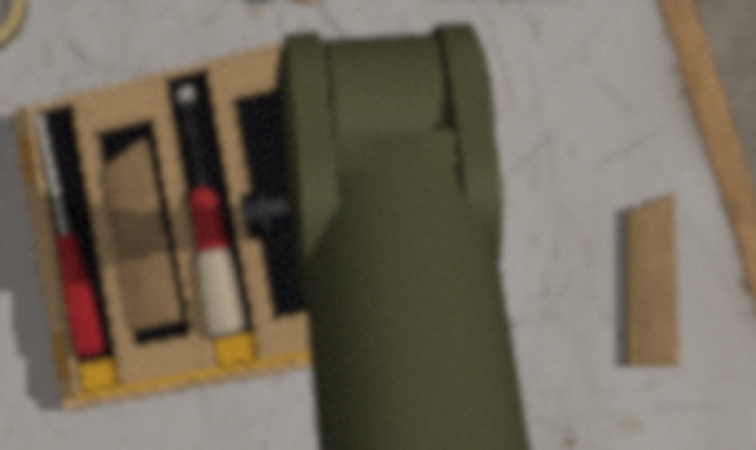

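Slip A lies in wide_1 (crop (145,235), tray frame about (0.001, -0.094)). Slip B is at crop (652,285), unmoved. I fetch it.

Emit:
carry_out([
  {"dp": [0, 0, 0], "delta_rot": [0.01, 0, 0.1], "gripper": 0.8},
  {"dp": [0, 0, 0], "delta_rot": [0, 0, 0.095], "gripper": 0.8},
  {"dp": [-0.3, 3.65, 0], "delta_rot": [0, 0, 0], "gripper": 0.8},
  {"dp": [-0.3, 3.65, 0], "delta_rot": [0, 0, 0], "gripper": 0.8},
  {"dp": [-0.3, 3.65, 0], "delta_rot": [0, 0, 0], "gripper": 0.8},
  {"dp": [-0.3, 3.65, 0], "delta_rot": [0, 0, 0], "gripper": 0.8},
  {"dp": [-0.3, 3.65, 0], "delta_rot": [0, 0, 0], "gripper": 0.8},
  {"dp": [-0.3, 3.65, 1], "delta_rot": [0, 0, 0], "gripper": 0.8},
  {"dp": [-0.3, 3.65, 1.5], "delta_rot": [0, 0, 0], "gripper": 0.8},
  {"dp": [-0.3, 3.65, 1.5], "delta_rot": [0, 0, 0], "gripper": 0.8},
])

```text
t: 51.22
position: [0.5018, -0.3814, 0.2098]
tcp_rot: [1.0, -0.018, 0.0, 0.001]
force: [0.6, -0.3, 0.2]
opening: 0.0684
gripper_force: 0.0
```

Emit:
carry_out([
  {"dp": [0, 0, 2.5], "delta_rot": [0, 0, 0], "gripper": 0.8},
  {"dp": [0, 0, 2.5], "delta_rot": [0, 0, 0], "gripper": 0.8},
  {"dp": [0, 0, 2.5], "delta_rot": [0, 0, 0], "gripper": 0.8},
  {"dp": [0, 0, 2.5], "delta_rot": [0, 0, 0], "gripper": 0.8},
  {"dp": [0, 0, 2.5], "delta_rot": [0, 0, 0], "gripper": 0.8},
  {"dp": [0, 0, 2], "delta_rot": [0, 0, 0], "gripper": 0.8},
  {"dp": [0, 0, 0], "delta_rot": [0, 0, 0], "gripper": 0.8},
  {"dp": [0, 0, 0], "delta_rot": [0, 0, 0], "gripper": 0.8},
  {"dp": [0, 0, 0], "delta_rot": [0, 0, 0], "gripper": 0.8},
  {"dp": [0, 0, 0], "delta_rot": [0, 0, 0], "gripper": 0.8},
])

```text
t: 52.05
position: [0.5016, -0.3818, 0.0664]
tcp_rot: [1.0, -0.019, 0.001, 0.001]
force: [-0.1, 0.4, 0.2]
opening: 0.0681
gripper_force: 0.0
```

```bash
python3 - <<'E'
from h import *
go([.501,-.380,.0145],toolrot(-.04))
p=manip.grab_frame("scene")
for d in manip.place_of(p,"slip_a_mid")[:3]: print(d,atz(p,d["uv"],.0065))
E
```

```text
t 52.05 pos [ 0.5016 -0.3818  0.0664] dp cm [-0.079  -0.1941  5.1866] rot [ 0.0025 -0.0016  0.0016] open 0.0681 gf 0.0 F [-0.088   0.415   0.1926] q7 -1.16
{'uv': [267.4, 220.2], 'confidence': 0.81} [0.5934 0.0276 0.0065]
{'uv': [294.5, 211.1], 'confidence': 0.34} [ 0.5674 -0.0572  0.0065]
```

Emit:
carry_out([
  {"dp": [0, -0.15, 1.2], "delta_rot": [0, 0, 0], "gripper": 0.75},
  {"dp": [0, 0, 1.2], "delta_rot": [0, 0, 0], "gripper": 0.75},
  {"dp": [0, 0, 1.2], "delta_rot": [0, 0, 0], "gripper": 0.75},
  {"dp": [0, 0, 1.0], "delta_rot": [0, 0, 0], "gripper": 0.75},
  {"dp": [0, 0, 0.6], "delta_rot": [0, 0, 0], "gripper": 0.75},
  {"dp": [0, 0, 0], "delta_rot": [0, 0, 0], "gripper": 0.75},
  {"dp": [0, 0, 0], "delta_rot": [0, 0, 0], "gripper": 0.75},
  {"dp": [0, 0, 0], "delta_rot": [0, 0, 0], "gripper": 0.75},
  {"dp": [0, 0, 0], "delta_rot": [0, 0, 0], "gripper": 0.75},
  {"dp": [0, 0, 0], "delta_rot": [0, 0, 0], "gripper": 0.75},
])

```text
t: 52.98
position: [0.5006, -0.3806, 0.0131]
tcp_rot: [1.0, -0.02, -0.0, 0.001]
force: [0.5, -0.3, 0.5]
opening: 0.0638
gripper_force: 0.0
```

Emit:
carry_out([
  {"dp": [0, 0, 0], "delta_rot": [0, 0, 0], "gripper": 0},
  {"dp": [0, 0, 0], "delta_rot": [0, 0, 0], "gripper": 0},
  {"dp": [0, 0, 0], "delta_rot": [0, 0, 0], "gripper": 0},
  {"dp": [0, 0, 0], "delta_rot": [0, 0, 0], "gripper": 0},
  {"dp": [0, 0, 0], "delta_rot": [0, 0, 0], "gripper": 0},
  {"dp": [0, 0, 0], "delta_rot": [0, 0, 0], "gripper": 0},
  {"dp": [0, 0, 0], "delta_rot": [0, 0, 0], "gripper": 0},
  {"dp": [0, 0, 0], "delta_rot": [0, 0, 0], "gripper": 0},
  {"dp": [0, 0, 0], "delta_rot": [0, 0, 0], "gripper": 0},
  {"dp": [0, 0, 0], "delta_rot": [0, 0, 0], "gripper": 0},
], force=50)

```text
t: 53.82
position: [0.5005, -0.3805, 0.0132]
tcp_rot: [1.0, -0.02, -0.0, 0.001]
force: [-0.4, 0.4, 6.6]
opening: 0.0399
gripper_force: 50.6
```

Emit:
carry_out([
  {"dp": [0, 0, -1], "delta_rot": [0, 0, 0], "gripper": 0},
  {"dp": [0, 0, -2], "delta_rot": [0, 0, 0], "gripper": 0},
  {"dp": [0, 0, -3], "delta_rot": [0, 0, 0], "gripper": 0},
  {"dp": [0, 0, -4], "delta_rot": [0, 0, 0], "gripper": 0},
  {"dp": [0, 0, -4], "delta_rot": [0, 0, 0], "gripper": 0},
  {"dp": [0, 0, -4], "delta_rot": [0, 0, -0.1], "gripper": 0},
  {"dp": [0, 0, -3], "delta_rot": [0, 0, -0.095], "gripper": 0},
  {"dp": [0, 0, 0], "delta_rot": [0, 0, 0], "gripper": 0},
  {"dp": [0, 0, 0], "delta_rot": [0, 0, 0], "gripper": 0},
  {"dp": [0, 0, 0], "delta_rot": [0, 0, 0], "gripper": 0},
])

```text
t: 54.65
position: [0.4997, -0.38, 0.222]
tcp_rot: [0.997, 0.077, -0.001, 0.0]
force: [-0.5, 0.3, -0.8]
opening: 0.04
gripper_force: 50.8
```

```bash
python3 - <<'E'
from h import *
go(comp(0,.212,.08),RT0*FLIP)
E
```

```text
t 54.65 pos [ 0.4997 -0.38    0.222 ] dp cm [ 11.1715 -33.0567   2.9102] rot [ 0.0003  0.002  -0.0007] open 0.04 gf 50.77580813866007 F [-0.4748  0.3348 -0.8456] q7 -0.95
```

Emit:
carry_out([
  {"dp": [1.2, -3.6, 0], "delta_rot": [0, 0, 0], "gripper": 0},
  {"dp": [1.2, -3.6, 0], "delta_rot": [0, 0, 0], "gripper": 0},
  {"dp": [1.2, -3.6, 0], "delta_rot": [0, 0, 0], "gripper": 0},
  {"dp": [1.2, -3.6, 0], "delta_rot": [0, 0, 0], "gripper": 0},
  {"dp": [1.2, -3.6, 0], "delta_rot": [0, 0, 0], "gripper": 0},
  {"dp": [1.2, -3.6, 0], "delta_rot": [0, 0, 0], "gripper": 0},
  {"dp": [1.2, -3.6, 0], "delta_rot": [0, 0, 0], "gripper": 0},
  {"dp": [1.2, -3.6, 0], "delta_rot": [0, 0, 0], "gripper": 0},
  {"dp": [1.4, -3.6, 0], "delta_rot": [-0.1, 0, 0], "gripper": 0},
  {"dp": [0, 0, 0], "delta_rot": [-0.11, 0, 0], "gripper": 0},
])

```text
t: 55.48
position: [0.5591, -0.04, 0.2204]
tcp_rot: [0.992, 0.079, 0.008, 0.1]
force: [-0.2, 0.5, -1.9]
opening: 0.0399
gripper_force: 50.9
```

Emit:
carry_out([
  {"dp": [0, 0, 0], "delta_rot": [-0.11, 0, 0], "gripper": 0},
  {"dp": [0, 0, 1], "delta_rot": [0, 0, 0], "gripper": 0},
  {"dp": [0, 0, 1], "delta_rot": [0, 0, 0], "gripper": 0},
  {"dp": [0, 0, 0], "delta_rot": [0, 0, 0], "gripper": 0},
  {"dp": [0, 0, 0], "delta_rot": [0, 0, 0], "gripper": 0},
  {"dp": [0, 0, 0], "delta_rot": [0, 0, 0], "gripper": 0},
  {"dp": [0, 0, 0], "delta_rot": [0, 0, 0], "gripper": 0},
  {"dp": [0, 0, 0], "delta_rot": [0, 0, 0], "gripper": 0},
  {"dp": [0, 0, 0], "delta_rot": [0, 0, 0], "gripper": 0},
  {"dp": [0, 0, 0], "delta_rot": [0, 0, 0], "gripper": 0},
])

```text
t: 56.32
position: [0.5592, -0.0526, 0.2032]
tcp_rot: [0.985, 0.076, 0.011, 0.155]
force: [0.5, -0.0, -0.9]
opening: 0.04
gripper_force: 50.9
```

```bash
python3 - <<'E'
from h import *
go(comp(-.001,.212,.027),TT())
E
```

```text
t 56.32 pos [ 0.5592 -0.0526  0.2032] dp cm [ 0.1747 -1.8304  5.8114] rot [-0.0072  0.0016  0.0002] open 0.04 gf 50.90633885823081 F [ 0.4892 -0.0122 -0.8773] q7 -1.89
```

Emit:
carry_out([
  {"dp": [0.15, -1.8, 0], "delta_rot": [-0.007, 0, 0], "gripper": 0},
  {"dp": [0, 0, 1.5], "delta_rot": [0, 0, 0], "gripper": 0},
  {"dp": [0, 0, 1.5], "delta_rot": [0, 0, 0], "gripper": 0},
  {"dp": [0, 0, 1.3], "delta_rot": [0, 0, 0], "gripper": 0},
  {"dp": [0, 0, 1.0], "delta_rot": [0, 0, 0], "gripper": 0},
  {"dp": [0, 0, 0.3], "delta_rot": [0, 0, 0], "gripper": 0},
  {"dp": [0, 0, 0.2], "delta_rot": [0, 0, 0], "gripper": 0},
  {"dp": [0, 0, 0], "delta_rot": [0, 0, 0], "gripper": 0},
  {"dp": [0, 0, 0], "delta_rot": [0, 0, 0], "gripper": 0},
  {"dp": [0, 0, 0], "delta_rot": [0, 0, 0], "gripper": 0},
])

```text
t: 57.15
position: [0.561, -0.0528, 0.143]
tcp_rot: [0.984, 0.077, 0.012, 0.159]
force: [0.0, -0.4, -0.9]
opening: 0.0399
gripper_force: 50.9
```

```bash
python3 - <<'E'
from h import *
go(comp(-.001,.212,.021),TT())
p=manip.grab_frame("top")
for d in manip.place_of(p,"slip_a_mid")[:3]: print(d,tpt(p,d["uv"],.02))
cv2.imwrite('pics/t13.png',cv2.resize(p['color'][140:265,220:360,::-1],None,fx=4,fy=4,interpolation=cv2.INTER_CUBIC))
E
```

```text
t 57.15 pos [ 0.561  -0.0528  0.143 ] dp cm [-0.0138 -0.0264  0.6628] rot [-0.0001  0.0007  0.0011] open 0.0399 gf 50.90474881048294 F [ 0.0054 -0.3825 -0.8669] q7 -1.98
```

View pics/t13.png

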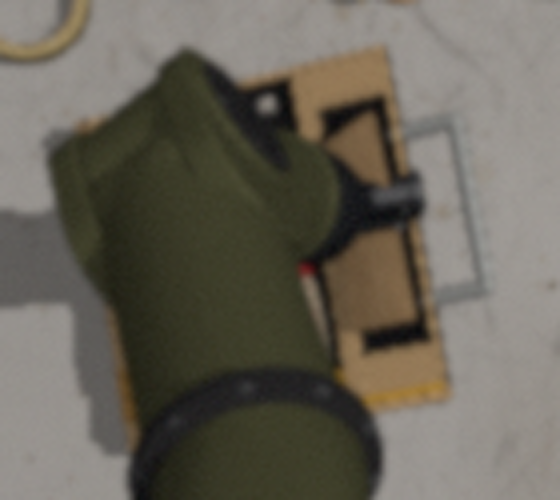

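Slip B hangs over wide_2, parallel to it with even end gaps (crop (370,225)). I lower it and release.

Emit:
carry_out([
  {"dp": [-0.15, 0, 0.2], "delta_rot": [0, 0, 0], "gripper": 0},
  {"dp": [0, 0, 0.2], "delta_rot": [0, 0, 0], "gripper": 0},
  {"dp": [0, 0, 0.15], "delta_rot": [0, 0, 0], "gripper": 0},
  {"dp": [0, 0, 0], "delta_rot": [0, 0, 0], "gripper": 0},
  {"dp": [0, 0, 0], "delta_rot": [0, 0, 0], "gripper": 0},
  {"dp": [0, 0, 0], "delta_rot": [0, 0, 0], "gripper": 0.53},
  {"dp": [0, 0, 0], "delta_rot": [0, 0, 0], "gripper": 0.53},
  {"dp": [0, 0, 0], "delta_rot": [0, 0, 0], "gripper": 0.56},
  {"dp": [0, 0, 0], "delta_rot": [0, 0, 0], "gripper": 0.58},
  {"dp": [0, 0, 0], "delta_rot": [0, 0, 0], "gripper": 0.58},
])

```text
t: 58.08
position: [0.5595, -0.055, 0.1372]
tcp_rot: [0.984, 0.077, 0.011, 0.159]
force: [0.2, 0.3, -0.4]
opening: 0.0495
gripper_force: 0.0
```

Emit:
carry_out([
  {"dp": [0, 0, 0], "delta_rot": [0, 0, 0], "gripper": 0.58},
  {"dp": [0, 0, -1], "delta_rot": [0, 0, 0], "gripper": 0.58},
  {"dp": [0, 0, -2], "delta_rot": [0, 0, 0], "gripper": 0.58},
  {"dp": [0, 0, -4], "delta_rot": [0, 0, 0], "gripper": 0.58},
  {"dp": [0, 0, -4], "delta_rot": [0, 0, 0], "gripper": 0.58},
  {"dp": [0, 0, -3], "delta_rot": [0.1, 0, 0], "gripper": 0.58},
  {"dp": [-2, 3.5, 0], "delta_rot": [0.1, 0, 0], "gripper": 0.58},
  {"dp": [-2, 3.5, 0], "delta_rot": [0.1, 0, 0], "gripper": 0.58},
  {"dp": [-2, 3.5, 0], "delta_rot": [0, 0, 0], "gripper": 0.58},
  {"dp": [-2, 3.5, 0], "delta_rot": [0, 0, 0], "gripper": 0.58},
])

```text
t: 58.92
position: [0.4953, -0.1617, 0.2849]
tcp_rot: [0.997, 0.076, 0.0, 0.013]
force: [1.2, -0.2, -0.6]
opening: 0.0494
gripper_force: 0.0
```

Emit:
carry_out([
  {"dp": [-2, 3.5, 0], "delta_rot": [0, 0, 0], "gripper": 0.58},
  {"dp": [-2, 3.5, 0], "delta_rot": [0, 0, 0], "gripper": 0.58},
  {"dp": [-2, 3.5, 0], "delta_rot": [0, 0, 0], "gripper": 0.58},
  {"dp": [-2, 3.5, 0], "delta_rot": [0, 0, 0], "gripper": 0.58},
  {"dp": [0, 0, 0], "delta_rot": [0, 0, 0], "gripper": 0.58},
  {"dp": [0, 0, 0], "delta_rot": [0, 0, 0], "gripper": 0.58},
  {"dp": [0, 0, 0], "delta_rot": [0, 0, 0], "gripper": 0.58},
  {"dp": [0, 0, 0], "delta_rot": [0, 0, 0], "gripper": 0.58},
  {"dp": [0, 0, 0], "delta_rot": [0, 0, 0], "gripper": 0.58},
  {"dp": [0, 0, 0], "delta_rot": [0, 0, 0], "gripper": 0.58},
])

```text
t: 59.75
position: [0.4396, -0.308, 0.2877]
tcp_rot: [0.997, 0.079, -0.0, 0.013]
force: [0.4, -0.7, 0.1]
opening: 0.0493
gripper_force: 0.0
```

```bash
python3 - <<'E'
from h import *
s=manip.get_state(); print(s["t"],s["position"])
p=manip.grab_frame("top"); q=manip.grab_frame("scene")
for n in("screwdriver_tip","screwdriver_grip","chisel_grip","chisel_tip","slip_a_mid","leg_bar"):
    for d in manip.place_of(p,n)[:3]: print(n,round(d["confidence"],2),np.round(d["uv"]),tpt(p,d["uv"],.012))
a=cv2.resize(p['color'][140:265,230:350,::-1],(400,417),interpolation=cv2.INTER_CUBIC)
b=cv2.resize(q['color'][150:275,210:330,::-1],(400,417),interpolation=cv2.INTER_CUBIC)
cv2.imwrite('pics/f14.png',np.hstack([a,b]))
E
```

```text
59.75 [ 0.4396 -0.308   0.2877]
screwdriver_tip 0.75 [192. 287.] [-0.2008  0.2244  0.012 ]
screwdriver_tip 0.65 [247. 174.] [ 0.1057 -0.0257  0.012 ]
screwdriver_grip 0.74 [320. 134.] [ 0.1655 -0.2691  0.012 ]
screwdriver_grip 0.73 [257. 220.] [-0.0348 -0.0339  0.012 ]
chisel_grip 0.76 [292. 216.] [-0.0468 -0.1429  0.012 ]
chisel_grip 0.34 [275. 204.] [-0.0017 -0.0993  0.012 ]
chisel_tip 0.71 [286. 165.] [ 0.1045 -0.1539  0.012 ]
slip_a_mid 0.58 [273. 203.] [ 0.0031 -0.0922  0.012 ]
```

View pics/f14.png

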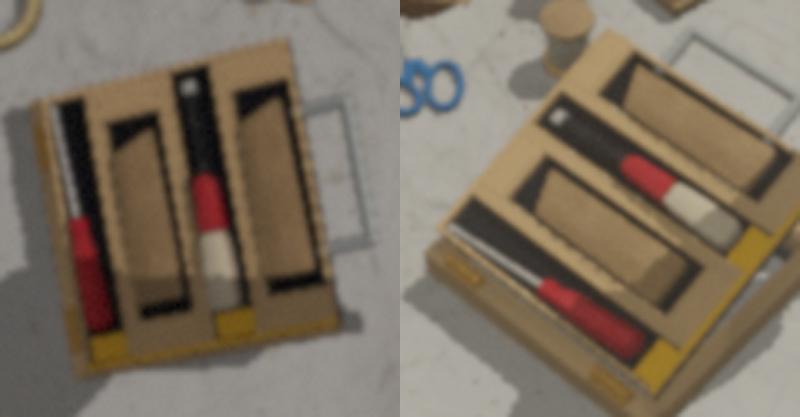

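Both views show all four pieces down in their compartments: tools with handles at the yellow end, slips inside wide_1 and wide_2 with dark floor around them. The tray stands sloping and the arm is clear, so I hand in.

```bash
python3 -c "
from rig import manip
print(manip.finish_job())"
```

```text
the job is handed in; nothing more can be done
None
```

I handed the job in. In the last pictures the tray stands sloping on the locked leg, and the chisel, the screwdriver and both slips lie in compartments of their own; the hand-in returned no verdict.

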